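# Clamp a dial padlock in the ratchet drilling jig

## Robot

A 7-joint arm with a two-finger parallel gripper is mounted at the origin on a cart in front of the work surface, level with it; the furniture and walls round the work are solid. World frame = base frame: x ahead of the robot, y to its left, z up, the work surface at z = 0. Lengths are in m, angles in rad, forces in N, time in s.
With the tool pointing down it reaches from about 0.4 to 0.85 m from the base axis. Payload 10.4 kg.
Tool frame: the origin (TCP) lies at the very end of the fingers, on their centre line; the grasp point (between the pads) lies 19 mm behind it (manip.tcp_to_grasp is the distance from the TCP to the grasp point, in m); x points along the fingers, y is the direction in which the jaws open and shut, and the axes are right-handed (so a half turn about x gives the same grasp; the last joint's range is limited). The gripper opens to 85 mm and grips with 20 to 120 N. Pads are 22 mm wide; open, the fingers measure 114 mm over their backs; the gripper's body (76 mm by 85 mm) begins 54 mm behind the grasp point. The pads swing forward as they close: fully open they stand 13 mm farther back than shut.
Start: joints at [-1.339, 0.332, -0.065, 1.46, 0.022, 1.35, -0.088], TCP at [0.158, 0.605, 0.231] pointing down, gripper open.
Joint ranges: [-2.6, 2.6], [-0.5, 2.12], [-1.47, 1.34], [0.16, 2.42], [-1.27, 4.41], [0.06, 2.06], [-2.6, 2.6]. Speed limits (rad/s): [2.22, 2.22, 2.79, 2.79, 3.14, 3.14, 3.14].

## Interface

Orientations are given as a unit quaternion [x, y, z, w].
In Python, from workcell import manip, cams, hand_in gives the robot as it stands.
- The arm moves only by the shell command python3 -m handwheel 'ROWS' [FORCE]. ROWS is text: rows parted by semicolons, each of 7 numbers parted by spaces: the shift along the tool's x, y, z in mm, then the turn, a rotation vector about the tool's x, y, z in rad, then the finger opening in mm, from 0 to 85.4. A call has 1 to 8 rows; each row shifts and turns the commanded pose from where the row before left it, along the tool's axes as they then stand; what a row does not reach is not made up. A row lasts 1/10 s, in which the tool goes at most 50 mm and 8.59 degrees, less where a joint would pass 70% of its speed; a pose out of reach is approached as far as the arm can. A call with a gripper value outside its range is refused whole. The fingers move at their own pace and stop on an object; FORCE is the grip in N (left out, the last holds). Time passes only in rows, so rows that do not move let the fingers close. It gives the time, the measured TCP pose, the force and the opening at its end, in the units of the state.
- manip.get_obs(): the state, without advancing time (a new reading comes with each control period).
- cams.camera(name): name is "scene" or "top"; returns a dict with "color" (420x560x3 uint8, blue, green, red), "depth" (420x560 float32, m along the optical axis (not along the pixel's ray), 0 where there is no reading), "camera_matrix" (3x3 intrinsics, pixels), "origin" and "attitude" of the camera in the world. Camera axes: x right, y down, z forward; pixel columns grow to the right and rows downward; lengths in m; the calibration is good to about 2 mm. A picture is of the moment at which its call begins.
- hand_in(): hands the job in, once; it reports no verdict.
Trained networks look in the newest picture that a camera, given by its name, has taken for a name from the list of things; names that differ only in an ending like _2 or _b are one class to them, and where a whole thing is asked for, a point or a joint stands for the part that bears it (a point fixed in the world has none). Each returns a list of dicts, best first, with "conf" (0 to 1); they miss things now and then, are a little off and sometimes report something else, mostly with a low value. They report only what shows in the picture. A call takes as long as a camera call.
- cams.recognise(camera, thing): "box" ([left, top, width, height] in pixels, round what is visible of it).
- cams.outline_of(camera, thing): "region" (420x560 bool, what is visible of it) and "box" ([left, top, width, height] in pixels, round what is visible of it).
The state is a dict: "clock": time; "joint_pos": joint angles; "joint_velocities": joint speeds; "tau": joint torques, N m; "position": TCP position; "ee_rot": TCP orientation; "ft_force": force on the tool from outside, world axes, zero at the start; "torque": the same for the moment, N m; "grip_width": opening from 0.0 (shut) to 1.0 (fully open).
Only numpy, scipy, OpenCV 4.12 (cv2) and the standard library are available. Lean on these libraries where they do the work, as an engineer would, in place of code of your own. Each camera call takes 0.05 s, during which the arm holds its last target.

## Task

Get the round dial padlock ready for drilling: swing the drilling jig's clear chip guard down towards you, lay the padlock flat on the jig with its round body in the middle between the two V jaws, turn the knob clockwise until its pointer stands at the two-dot mark, straight towards the front of the jig, with the pawl dropped in behind its tooth, so that the jaws hold the padlock, and push the guard fully back up over it. Do not wind past the two dots, as the pawl will not let the knob turn back, and leave everything else on the bench where it is.

Things in the scene. Friction and masses are not known exactly. Their poses are not given: they have to be found in the camera images.
- jig_nest (a point): place for the padlock: point on the drilling jig's floor between its two V jaws, 18 mm above the bench, right under the padlock's body centre once the body is pressed against the fixed jaw. Its axes are the jig's: z up, -x to the jig's front (robot side, guard hinge), +y to the fixed jaw, -y to the sliding jaw and knob. Both jaws are 28 mm wide in x, 24 mm high; the floor is free for 50 mm before them
- jaw: sliding V jaw, steel, 28 mm wide. Winding the knob moves it along the jig's +y, 6.9 mm a tooth. Free play for the padlock along y is 18 mm at wheel angle 0, 11 mm at one tooth. Its face is sprung (4 N/mm): it meets the padlock between the one-dot and two-dot teeth and presses with about 10 N at two dots, sliding it against the fixed jaw
- guard (a joint): angle of the chip guard, a clear plate 112 x 78 mm in a dark steel frame, hinged along its lower edge at the jig's front. 0 = shut against its stop (leaning back over the jaws, 40 degrees above level), grows as it swings forward and down to the robot, 1.7 rad = fully open stop. The stiff hinge stays where it is left; about 2 N at the bar moves it
- guard_hinge (a point): middle of the guard's hinge line, fixed to the jig, 40 mm above the bench; the line runs along y; same axes as the jig
- guard_bar (a point): centre of the guard's pull bar: round steel, 12 mm thick, 75 mm free between its two arms, parallel to the jig's y, 21 mm of free gap between it and the frame. At guard angle a it lies 112 mm from the hinge line at elevation 0.698 + a rad (from the jig's +x upward). Gripped from above it turns in the grip; tips up to 12 mm below its centre clear the frame at every angle
- knob_grip (a point): centre of the black bar knob on the ratchet wheel, on its upright axis, 77 mm above the bench. The bar is 54 mm long, 13 mm thick, 64 to 91 mm above the bench. The axes turn with the wheel: the bar lies along the direction 1.795 rad (103 degrees) clockwise, seen from above, of this point's own x axis; that end has the pointer nose and a white line
- ratchet_wheel (a joint): angle of knob and 14-tooth ratchet wheel, growing clockwise seen from above, 0.449 rad a tooth; 0 or 0.449 at the start. Raised dots on the housing: one dot at 0.898, two at 1.346 (pointer to the jig's -x), three at 1.795. Springs turn it back until the pawl holds it at a whole tooth, so go about 0.1 rad past for the pawl to drop in, then let go. Winding takes up to 0.3 N m
- pawl (a joint): angle of the sprung pawl at the rear of the ratchet wheel: 0 = dropped in fully behind a tooth, up to about 0.18 rad while it rides over a tooth
- dial_padlock: the padlock to clamp: round body 46 mm across and 17 mm thick with a dial on it (26 mm high in all), steel shackle; 75 mm long, 0.12 to 0.24 kg, lies flat with the dial up. Origin on its underside near mid-length, +x towards the shackle
- dial_padlock_body (a point): centre of the dial padlock's round body, 8.5 mm above its underside; same axes as the padlock, +x towards the shackle
- dial_padlock_shackle (a point): between the two legs of the dial padlock's shackle, 29.6 mm from the body's centre along +x, 8.5 mm above the underside: take it here across both legs, 38 mm wide along the padlock's y; they are straight 10 mm either way and lie 5 to 12 mm above the underside. With the shackle pointing to the jig's -x, the jaws clear fingers that hold it here
- laminated_padlock_mid (a point): the other padlock lying on the bench, NOT the one wanted: square laminated body 36 x 44 x 17 mm with a steel shackle, 67 mm long; origin at the middle of its body, half-way up, +x towards the shackle
- oiler: pump oil can with a thin bent spout, 62 mm across the foot, 143 mm tall, stands upright; origin under the centre of its foot
- screwdriver_amber: screwdriver, 208 mm long, 27 mm high, lying along its own y; origin under its middle

How it is judged:
By the outcome, as a careful person would: the job done as asked, in the order asked, and still so for the second after the job is handed in, with the robot touching nothing.
It also fails if it takes over 72 s, if anything falls off the work surface, if the arm or the gripper's body presses on something with over 40 N, if the wrist force passes 120 N, or if a joint passes its speed limit or range.

## Working session

There is one attempt and no reset: what is moved stays moved. The work goes in short steps, Python scripts to look and compute and a shell command to move; the robot and the scene stay as the last step left them, time stands still between calls to the robot, and variables do not carry over. Pictures are saved under pics/ and viewed, and the job is handed in when it is done.

```bash
ls; mkdir -p pics; cat > h.py <<'E'
import numpy as np, cv2
from scipy.spatial.transform import Rotation as R
from workcell import manip, cams
def snap(n,f=None):
    c=cams.camera(n)
    if f: cv2.imwrite('pics/'+f,c['color'])
    return c
def att(c):
    a=np.array(c['attitude'],float)
    return a if a.shape==(3,3) else R.from_quat(a).as_matrix()
def px2w(c,u,v,d=None):
    K=np.array(c['camera_matrix']); 
    if d is None: d=c['depth'][int(round(v)),int(round(u))]
    p=np.array([(u-K[0,2])/K[0,0]*d,(v-K[1,2])/K[1,1]*d,d])
    return att(c)@p+np.array(c['origin'])
def px_at_z(c,u,v,z):
    K=np.array(c['camera_matrix']); r=att(c)@np.array([(u-K[0,2])/K[0,0],(v-K[1,2])/K[1,1],1]);o=np.array(c['origin'])
    return o+r*(z-o[2])/r[2]
def w2px(c,p):
    K=np.array(c['camera_matrix']); q=att(c).T@(np.array(p)-np.array(c['origin'])); q=K@q; return q[:2]/q[2]
def cloud(c):
    K=np.array(c['camera_matrix']); d=c['depth']; v,u=np.indices(d.shape)
    P=np.stack([(u-K[0,2])/K[0,0]*d,(v-K[1,2])/K[1,1]*d,d],-1)
    W=P@att(c).T+np.array(c['origin']); W[d==0]=np.nan
    return W
E
python3 - <<'E'
from h import *
for n in('top','scene'):
    c=snap(n,n+'0.png'); print(n,c['origin'],c['attitude'],c['camera_matrix'])
    for t in ['jaw','guard','guard_bar','knob_grip','ratchet_wheel','pawl','dial_padlock','laminated_padlock_mid','oiler','screwdriver_amber']:
        r=cams.recognise(n,t); print(t,[(np.round(x['box']).tolist(),round(x['conf'],2)) for x in r[:2]])
print(manip.get_obs(), manip.tcp_to_grasp)
E
```

```text
pics
top [ 0.32426568 -0.00777753  0.98944261] [-0.69938197  0.70816526 -0.07686038  0.05881585] [[406.31440394   0.         275.30733339]
 [  0.         406.31440394 207.10836812]
 [  0.           0.           1.        ]]
jaw []
guard [([124.0, 174.0, 57.0, 46.0], 0.65)]
guard_bar [([120.0, 174.0, 62.0, 50.0], 0.75)]
knob_grip [([198.0, 168.0, 25.0, 30.0], 0.96)]
ratchet_wheel [([199.0, 171.0, 27.0, 26.0], 0.64)]
pawl [([194.0, 169.0, 13.0, 4.0], 0.47), ([119.0, 173.0, 64.0, 53.0], 0.38)]
dial_padlock [([374.0, 200.0, 19.0, 32.0], 0.6)]
laminated_padlock_mid [([325.0, 198.0, 22.0, 25.0], 0.84)]
oiler [([253.0, 222.0, 25.0, 21.0], 0.78)]
screwdriver_amber [([226.0, 252.0, 84.0, 20.0], 0.82), ([377.0, 200.0, 18.0, 34.0], 0.44)]
scene [-0.20233104 -0.81020462  0.58596532] [ 0.79212456 -0.29523654  0.1930687  -0.49809492] [[494.71307734   0.         272.29838671]
 [  0.         494.71307734 206.19828495]
 [  0.           0.           1.        ]]
jaw []
guard [([190.0, 152.0, 49.0, 46.0], 0.98), ([247.0, 176.0, 24.0, 24.0], 0.25)]
guard_bar [([193.0, 154.0, 46.0, 43.0], 0.66)]
knob_gri
[... 399 characters left out ...]
.0], 0.57)]
{'clock': 1.1, 'joint_pos': array([-1.33859664,  0.33218742, -0.06468099,  1.46009815,  0.02157548,
        1.34990384, -0.0884965 ]), 'joint_velocities': array([-0.00035356, -0.00170354,  0.00040323,  0.0002776 ,  0.00095282,
        0.00052993, -0.00065199]), 'tau': array([ 9.59329118e-04, -6.25248313e+01,  4.97233844e-02, -3.91831326e+01,
        1.65406853e-02,  2.09189231e-03,  3.05823642e-05]), 'position': array([0.15752294, 0.60484467, 0.23134622]), 'ee_rot': array([ 0.08988262,  0.70138407, -0.08981265,  0.70136666]), 'ft_force': array([ 0.18722858, -0.03603927,  0.52160056]), 'torque': array([ 0.0287726 , -0.0156309 ,  0.03602826]), 'grip_width': 1.00514208562151} 0.0187
```

View pics.

```bash
python3 - <<'E'
import cv2
a=cv2.imread('pics/top0.png'); cv2.imwrite('pics/top0b.png',cv2.resize(a[140:290,100:420],None,fx=2.5,fy=2.5,interpolation=2))
a=cv2.imread('pics/scene0.png'); cv2.imwrite('pics/scene0b.png',cv2.resize(a[130:320,170:410],None,fx=3,fy=3,interpolation=2))
E
```

```text
(no output)
```

View pics/top0.png

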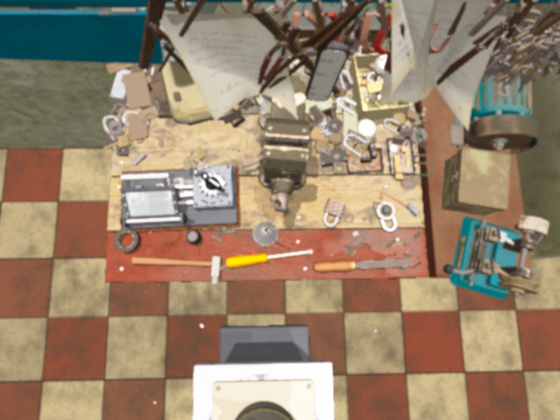

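View pics/top0b.png

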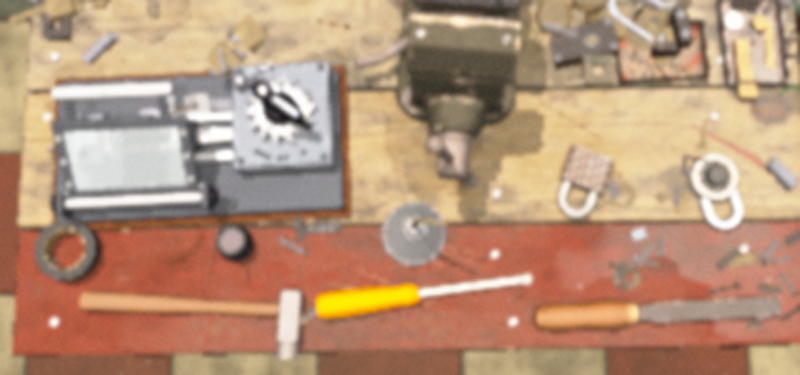

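View pics/scene0b.png

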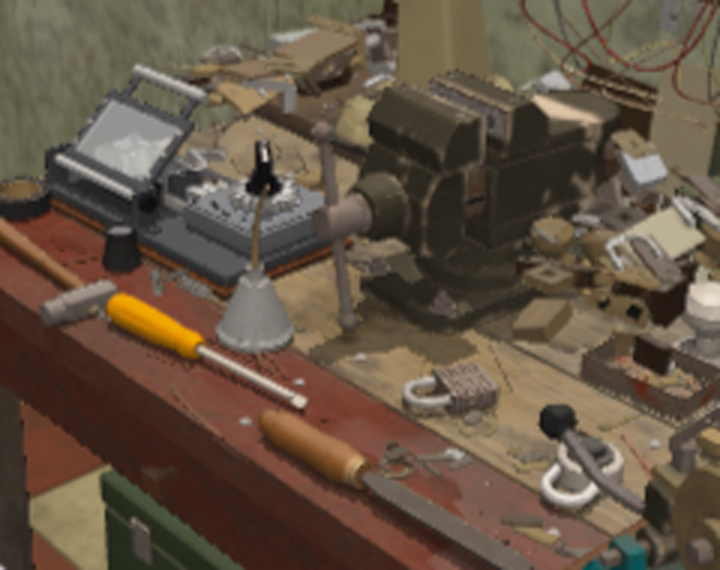

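```bash
python3 - <<'E'
import cv2
a=cv2.imread('pics/top0.png')
cv2.imwrite('pics/a1.png',cv2.resize(a[155:235,112:248],None,fx=5.8,fy=5.8,interpolation=2))
cv2.imwrite('pics/a2.png',cv2.resize(a[190:240,310:410],None,fx=8,fy=8,interpolation=2))
b=cv2.imread('pics/scene0.png')
cv2.imwrite('pics/a3.png',cv2.resize(b[145:235,180:300],None,fx=6.6,fy=6.6,interpolation=2))
E
```

```text
(no output)
```

View pics/a1.png

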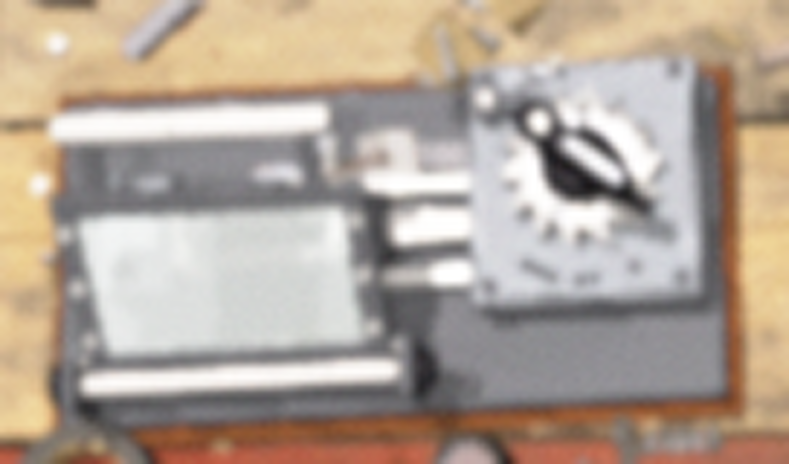

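View pics/a2.png

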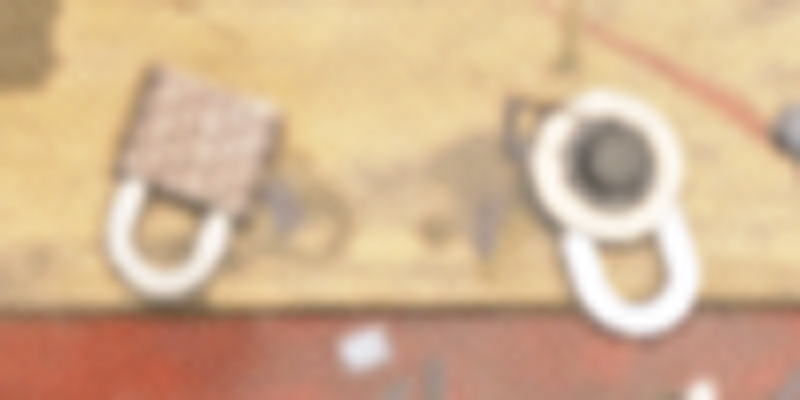

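View pics/a3.png

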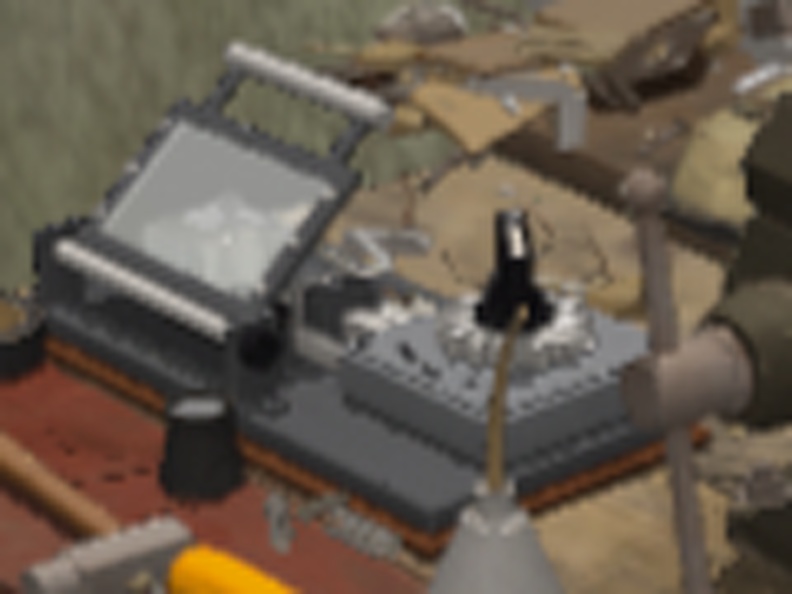

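```bash
cat > m1.py <<'E'
from h import *
c=snap('top'); np.savez('top.npz',depth=c['depth'])
W=cloud(c)
def A(x,y): return 112+(x+.5)/5.8-.5,155+(y+.5)/5.8-.5
def P(name,x,y,z=None):
    u,v=A(x,y); q=px2w(c,u,v) if z is None else px_at_z(c,u,v,z); print(name,np.round([u,v],1),np.round(q,4), 'depthz',np.round(px2w(c,u,v)[2],4))
P('hingeL',85,384,.04);P('hingeR',398,370,.04)
P('barL',55,127,.112);P('barR',325,120,.112)
P('bar mid',190,124)
P('knob nose',650,208,.09);P('knob tail',540,120,.09);P('wheel c',580,168,.06)
P('housTL',470,70);P('housTR',692,60);P('housBR',700,298);P('housBL',478,304)
P('baseBL',75,415);P('baseBR',725,395); P('baseTL',65,105); P('baseTR',720,75)
P('base ',600,350); P('dots2',587,278)
def B(x,y): return 310+(x+.5)/8-.5,190+(y+.5)/8-.5
for n,x,y,z in[('body',608,163,.017),('dial',608,158,.026),('shackEnd',645,330,.012),('shL',585,255,.012),('shR',685,255,.012),('lam',200,140,.017)]:
    u,v=B(x,y); print(n,np.round(px_at_z(c,u,v,z),4),np.round(px2w(c,u,v),4))
r=cams.outline_of('top','dial_padlock'); print([(x['box'],x['conf']) for x in r])
ms=r[0]['region']; pts=W[ms]; print('padlock centroid',np.nanmean(pts,0),np.nanmin(pts,0),np.nanmax(pts,0))
r=cams.outline_of('top','knob_grip'); ms=r[0]['region']; pts=W[ms]; print(r[0]['conf'],np.nanmean(pts,0),np.nanpercentile(pts[:,2],[5,50,95]))
print(np.round(W[[160,205,260],[190,290,250]],4))
E
python3 m1.py
```

```text
hingeL [126.2 220.8] [0.4797 0.3166 0.04  ] depthz 0.0419
hingeR [180.2 218.4] [0.4841 0.1909 0.04  ] depthz 0.0414
barL [121.1 176.5] [0.5674 0.3088 0.112 ] depthz 0.1138
barR [167.6 175.3] [0.5693 0.2065 0.112 ] depthz 0.1153
bar mid [144.3 176. ] [0.5677 0.2572 0.1136] depthz 0.1136
knob nose [223.7 190.4] [0.5388 0.0844 0.09  ] depthz 0.0697
knob tail [204.7 175.3] [0.5748 0.1279 0.09  ] depthz 0.0913
wheel c [211.6 183.6] [0.5629 0.1159 0.06  ] depthz 0.0894
housTL [192.6 166.7] [0.6112 0.1653 0.0375] depthz 0.0375
housTR [230.9 164.9] [0.6155 0.073  0.0354] depthz 0.0354
housBR [232.3 206. ] [0.5137 0.0692 0.0348] depthz 0.0348
housBL [194. 207.] [0.5119 0.1599 0.0361] depthz 0.0361
baseBL [124.5 226.1] [0.467  0.3195 0.041 ] depthz 0.041
baseBR [236.6 222.7] [0.4774 0.0606 0.008 ] depthz 0.008
baseTL [122.8 172.7] [0.6073 0.3444 0.003 ] depthz 0.003
baseTR [235.7 167.5] [0.6191 0.0637 0.0011] depthz 0.0011
base  [215.  214.9] [0.4957 0.1123 0.0159] depthz 0.0159
dots2 [212.8 202.5] [0.5212 0.1148 0.0415] depthz 0.0415
body [ 0.5036 -0.3044  0.017 ] [ 0.502  -0.3019  0.0253]
dial [ 0.5034 -0.3018  0.026 ] [ 0.5038 -0.3024  0.0242]
shackEnd [ 0.4526 -0.3139  0.012 ] [ 0.453  -0.3148  0.009 ]
shL [ 0.4759 -0.297   0.012 ] [ 0.476  -0.2971  0.0116]
shR [ 0.4756 -0.3278  0.012 ] [ 0.4763 -0.3294  0.0072]
lam [ 0.512  -0.1792  0.017 ] [ 0.5125 -0.1796  0.0146]
[([377.6, 200.5, 15.8, 30.8], 0.81)]
padlock centroid [ 0.49625607 -0.3046692   0.01478214] [ 0.45441765 -0.33458223 -0.00590368] [ 0.52805948 -0.28213844  0.02716879]
0.94 [0.56064102 0.11435839 0.0617404 ] [0.04193055 0.05295452 0.09054426]
[[ 0.6308  0.1737  0.0289]
 [ 0.5218 -0.0713 -0.0007]
 [ 0.3856  0.0277  0.0225]]
```

```bash
cat > m2.py <<'E'
from h import *
from workcell import manip
o=manip.get_obs(); print('t',o['clock'],o['position']); print(np.round(R.from_quat(o['ee_rot']).as_matrix(),3))
for n in('top','scene'):
    c=snap(n); W=cloud(c)
    X,Y,Z=W[...,0],W[...,1],W[...,2]
    m=(Z>.104)&(Z<.125)&(X>.54)&(X<.6)&(Y>.18)&(Y<.33)
    p=W[m]; mu=p.mean(0); 
    if len(p)>10:
        k=np.polyfit(p[:,1],p[:,0],1); print(n,'bar',len(p),mu.round(4),'yaw',-k[0],'y',p[:,1].min(),p[:,1].max(),'z',np.percentile(p[:,2],95), 'x',np.percentile(p[:,0],[5,50,95]))
    m=(Z>.085)&(Z<.1)&(X>.52)&(X<.6)&(Y>.06)&(Y<.16)
    p=W[m]; 
    if len(p)>4:
        mu=p.mean(0); w,v=np.linalg.eigh(np.cov(p[:,:2].T)); d=v[:,1]; print(n,'knob',len(p),mu.round(4),np.degrees(np.arctan2(d[1],d[0])), np.ptp(p[:,:2]@d), 'midext',mu[:2]+d*((p[:,:2]-mu[:2])@d).min()/2+d*((p[:,:2]-mu[:2])@d).max()/2)
    m=(Z>.03)&(Z<.045)&(X>.49)&(X<.64)&(Y>.05)&(Y<.19)
    p=W[m]
    r=cv2.minAreaRect((p[:,:2]*1000).astype(np.float32)); print(n,'housing',len(p),r, p.mean(0))
    m=(Z>.012)&(Z<.022)&(X>.46)&(X<.64)&(Y>.05)&(Y<.36)
    p=W[m]; r=cv2.minAreaRect((p[:,:2]*1000).astype(np.float32)); print(n,'base',len(p),r)
    for nm,(x0,x1,y0,y1) in dict(vise=(.45,.8,-.12,.06),oiler=(.36,.48,-.03,.09),mid=(.4,.75,-.4,-.1),jig=(.35,.7,.05,.4),left=(.3,.7,.35,.7),right=(.4,.7,-.6,-.3)).items():
        m=(X>x0)&(X<x1)&(Y>y0)&(Y<y1); print(nm,np.nanmax(Z[m]).round(3) if m.any() else None, end=' ')
    print()
E
python3 m2.py
```

```text
t 1.25 [0.15750252 0.60485289 0.23135248]
[[-0.     0.252  0.968]
 [ 0.     0.968 -0.252]
 [-1.     0.    -0.   ]]
top bar 285 [0.5654 0.2553 0.114 ] yaw 0.03565221191901627 y 0.20456851327258377 0.30801789821329095 z 0.11796213245023994 x [0.55819508 0.56507583 0.5717624 ]
top knob 121 [0.5636 0.1152 0.0888] 54.531675548998386 0.0519459389392663 midext [0.56412303 0.11597996]
top housing 1185 ((566.9127197265625, 129.83717346191406), (147.333740234375, 121.91737365722656), 2.0463528633117676) [0.5553557  0.11666231 0.03918152]
top base 2132 ((551.9234619140625, 203.55918884277344), (169.8061065673828, 284.2694396972656), 3.2167232036590576)
vise 0.596 oiler 0.134 mid 0.602 jig 0.584 left 0.48 right 0.576 
scene bar 127 [0.5663 0.2513 0.113 ] yaw 0.0610529110447613 y 0.1997937562003853 0.31064594552085745 z 0.11759739145986589 x [0.55949008 0.56608946 0.57300251]
scene knob 42 [0.563  0.1095 0.0895] 53.79146659026913 0.052784002398811924 midext [0.56519141 0.11253602]
scene housing 460 ((547.7589111328125, 121.716064453125), (122.39376831054688, 146.92556762695312), 66.16495513916016) [0.54484872 0.10549034 0.0392963 ]
scene base 900 ((536.65966796875, 201.7178192138672), (292.4333801269531, 152.4984893798828), 89.97843933105469)
vise 0.535 oiler 0.131 mid 0.547 jig 0.528 left 0.514 right 0.551
```

```bash
python3 - <<'E'
from h import *
for n in ('top','scene'):
    c=snap(n); W=cloud(c)
    X,Y,Z=[W[...,i] for i in range(3)]
    for z0 in (.06,.1,.15,.2,.25,.35,.45):
        m=(Z>z0)&(Z<z0+.1)&(X>.3)&(X<.85)&(abs(Y)<.5)
        print(n,z0,[ (round(y,1), round(float(np.nanpercentile(X[m&(abs(Y-y)<.05)],2)),2)) for y in np.arange(-.4,.45,.1) if (m&(abs(Y-y)<.05)).sum()>5])
E
```

```text
top 0.06 [(np.float64(-0.4), 0.33), (np.float64(-0.3), 0.62), (np.float64(-0.2), 0.59), (np.float64(-0.1), 0.51), (np.float64(-0.0), 0.45), (np.float64(0.1), 0.55), (np.float64(0.2), 0.51), (np.float64(0.3), 0.51), (np.float64(0.4), 0.64)]
top 0.1 [(np.float64(-0.4), 0.34), (np.float64(-0.3), 0.8), (np.float64(-0.1), 0.52), (np.float64(-0.0), 0.49), (np.float64(0.2), 0.56), (np.float64(0.3), 0.55)]
top 0.15 [(np.float64(-0.4), 0.35), (np.float64(-0.3), 0.8), (np.float64(-0.2), 0.83), (np.float64(-0.1), 0.57), (np.float64(-0.0), 0.5), (np.float64(0.2), 0.78)]
top 0.2 [(np.float64(-0.3), 0.8), (np.float64(-0.2), 0.82), (np.float64(-0.1), 0.83), (np.float64(0.2), 0.74)]
top 0.25 [(np.float64(-0.3), 0.64), (np.float64(-0.2), 0.76), (np.float64(-0.1), 0.63), (np.float64(-0.0), 0.82), (np.float64(0.1), 0.75), (np.float64(0.2), 0.74), (np.float64(0.4), 0.83)]
top 0.35 [(np.float64(-0.4), 0.63), (np.float64(-0.3), 0.58), (np.float64(-0.2), 0.62), (np.float64(-0.1), 0.6), (np.float64(-0.0), 0.6), (np.float64(0.1), 0.58), (np.float64(0.2), 0.64), (np.float64(0.3), 0.66), (np.float64(0.4), 0.66
[... 1176 characters left out ...]
(-0.4), 0.83), (np.float64(-0.3), 0.67), (np.float64(-0.2), 0.82), (np.float64(-0.1), 0.63), (np.float64(-0.0), 0.82), (np.float64(0.1), 0.75), (np.float64(0.2), 0.74), (np.float64(0.3), 0.74), (np.float64(0.4), 0.82)]
scene 0.35 [(np.float64(-0.4), 0.63), (np.float64(-0.3), 0.6), (np.float64(-0.2), 0.63), (np.float64(-0.1), 0.62), (np.float64(-0.0), 0.61), (np.float64(0.1), 0.59), (np.float64(0.2), 0.64), (np.float64(0.3), 0.66), (np.float64(0.4), 0.66)]
scene 0.45 [(np.float64(-0.4), 0.63), (np.float64(-0.3), 0.63), (np.float64(-0.2), 0.6), (np.float64(-0.1), 0.63), (np.float64(-0.0), 0.63), (np.float64(0.1), 0.62), (np.float64(0.2), 0.64), (np.float64(0.3), 0.66), (np.float64(0.4), 0.66)]
```

```bash
cat > plan.py <<'E'
# python3 plan.py x y z yawdeg(tool y angle) N grip  -> rows (first) to type ; plan only
import sys
from h import *
def go(x,y,z,yaw,N,g,p0=None,R0=None,pr=True):
    o=manip.get_obs(); p=np.array(o['position']) if p0 is None else p0; Rm=R.from_quat(o['ee_rot']).as_matrix() if R0 is None else R0
    c,s=np.cos(np.radians(yaw)),np.sin(np.radians(yaw))
    T=np.array([[0,c,s],[0,s,-c],[-1,0,0]],float)
    rv=R.from_matrix(Rm.T@T).as_rotvec()
    q=np.array([x,y,z])
    rows=[];P=p.copy();M=Rm.copy()
    for i in range(N):
        tgt=p+(q-p)*(i+1)/N
        d=np.round(M.T@(tgt-P)*1000,0 if N>2 else 1)
        rr=np.round(R.from_matrix(M.T@T).as_rotvec()/(N-i),3)
        P=P+M@d/1000; M=M@R.from_rotvec(rr).as_matrix()
        rows.append(' '.join('%g'%v for v in (*d,*rr,g)))
    for k in range(0,N,8): print('; '.join(rows[k:k+8]))
    print('end',P.round(4),'t',o['clock'],'rot total',rv.round(3))
if __name__=='__main__':
    a=[float(v) for v in sys.argv[1:]]
    go(*a[:4],int(a[4]),a[5])
E
python3 plan.py .5665 .256 .19 2.2 16 50
```

```text
3 -15 30 0.08 -0 -0 50; 2 -12 32 0.08 -0 -0 50; 3 -10 32 0.08 -0 -0 50; 2 -7 32 0.08 -0 -0 50; 3 -4 34 0.08 -0 -0 50; 2 -2 33 0.08 -0 -0 50; 3 1 34 0.08 -0 -0 50; 3 4 33 0.08 -0 -0 50
2 6 33 0.08 -0 -0 50; 3 9 33 0.08 -0 -0 50; 2 12 31 0.08 -0 -0 50; 3 14 31 0.08 -0 -0 50; 3 16 29 0.079 -0 -0 50; 2 19 28 0.08 -0 -0 50; 3 20 27 0.079 -0 -0 50; 2 23 24 0.08 -0 -0 50
end [0.5664 0.2562 0.1903] t 1.45 rot total [ 1.278 -0.    -0.   ]
```

```bash
python3 -m handwheel '3 -15 30 0.08 0 0 36; 2 -12 32 0.08 0 0 36; 3 -10 32 0.08 0 0 36; 2 -7 32 0.08 0 0 36; 3 -4 34 0.08 0 0 36; 2 -2 33 0.08 0 0 36; 3 1 34 0.08 0 0 36; 3 4 33 0.08 0 0 36' 30; python3 -m handwheel '2 6 33 0.08 0 0 36; 3 9 33 0.08 0 0 36; 2 12 31 0.08 0 0 36; 3 14 31 0.08 0 0 36; 3 16 29 0.079 0 0 36; 2 19 28 0.08 0 0 36; 3 20 27 0.079 0 0 36; 2 23 24 0.08 0 0 36'; python3 plan.py .5665 .256 .16 2.2 2 36
python3 - <<'E'
from h import *
snap('top','t1.png'); snap('scene','s1.png')
a=cv2.imread('pics/t1.png'); b=cv2.imread('pics/s1.png')
cv2.imwrite('pics/t1z.png',np.hstack([cv2.resize(a[140:240,100:260],None,fx=2.5,fy=2.5,interpolation=2),cv2.resize(b[80:280,140:300],(400,500),interpolation=2)[125:375]]))
E
```

```text
clock: 2.25
position: [0.3629, 0.4297, 0.2104]
ee_rot: [0.307, 0.637, -0.307, 0.637]
ft_force: [0.8, 0.8, 0.5]
grip_width: 0.422
clock: 3.05
position: [0.5672, 0.2551, 0.1903]
ee_rot: [0.491, 0.509, -0.491, 0.509]
ft_force: [0.3, 1.4, -0.1]
grip_width: 0.423
15.1 -0.3 -0.5 -0.002 -0 -0 36; 15.2 -0.4 -0.4 -0.002 -0 -0 36
end [0.5665 0.256  0.16  ] t 3.05 rot total [-0.004 -0.    -0.   ]
```

View pics/t1z.png

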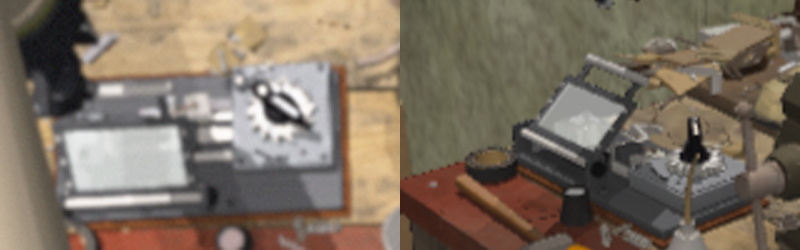

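```bash
python3 - <<'E'
from h import *
c=snap('scene'); print(w2px(c,[.567,.255,.19]),w2px(c,[.5665,.256,.112]),c['origin'],c['attitude'])
b=c['color']; cv2.imwrite('pics/s1z.png',cv2.resize(b[60:240,140:340],None,fx=4,fy=3.3,interpolation=2)[:600])
c=snap('top'); print(w2px(c,[.567,.255,.19]),w2px(c,[.5665,.256,.112]))
E
```

```text
[224.72128351 131.02957061] [225.18698981 157.96924929] [-0.20233104 -0.81020462  0.58596532] [ 0.79212456 -0.29523654  0.1930687  -0.49809492]
[134.43371812 166.24728262] [145.09208245 176.67067902]
```

View pics/s1z.png

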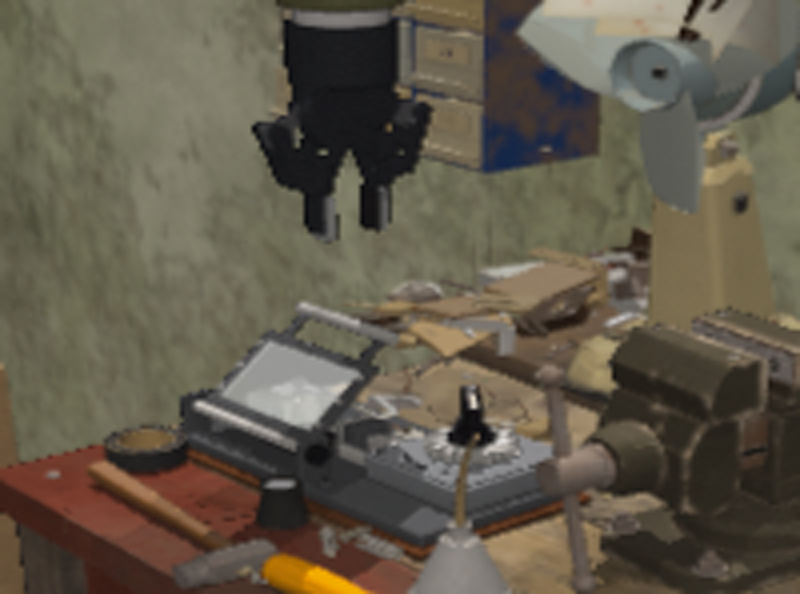

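```bash
python3 -m handwheel '30 0 -1 0 0 0 36; 30 0 0 0 0 0 36; 26 0 0 0 0 0 36; 0 0 0 0 0 0 36' 30; python3 -m handwheel '0 0 0 0 0 0 0; 0 0 0 0 0 0 0; 0 0 0 0 0 0 0; 0 0 0 0 0 0 0'
python3 - <<'E'
from h import *
c=snap('scene'); 
b=c['color']; cv2.imwrite('pics/s2z.png',cv2.resize(b[100:240,160:300],None,fx=4.2,fy=4.2,interpolation=2)[:600])
E
```

```text
clock: 3.65
position: [0.5632, 0.2578, 0.1009]
ee_rot: [0.488, 0.511, -0.492, 0.509]
ft_force: [-1.0, -0.1, -0.3]
grip_width: 0.419
clock: 4.05
position: [0.5681, 0.2583, 0.1068]
ee_rot: [0.492, 0.509, -0.488, 0.51]
ft_force: [5.7, 2.7, 5.3]
grip_width: 0.124
```

View pics/s2z.png

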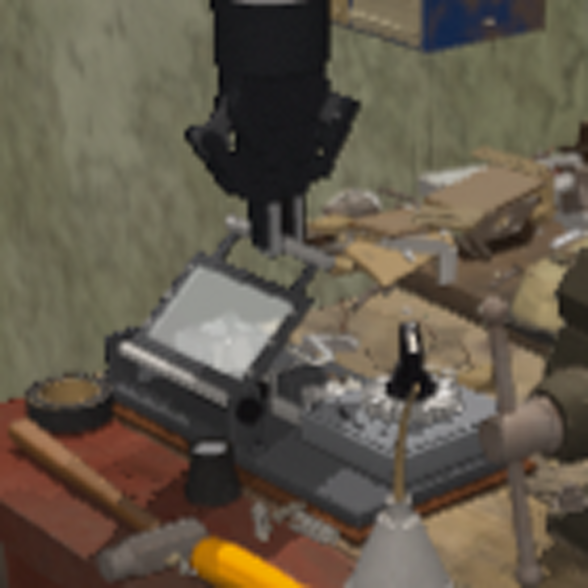

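```bash
python3 -m handwheel '0 3 0 0 0 0 30; 3 1 0 0 0 0 30; 3 0 0 0 0 0 30; 0 0 0 0 0 0 30; 0 0 0 0 0 0 0; 0 0 0 0 0 0 0; 0 0 0 0 0 0 0; 0 0 0 0 0 0 0' 40
```

```text
clock: 4.9
position: [0.5691, 0.2571, 0.0974]
ee_rot: [0.489, 0.51, -0.491, 0.509]
ft_force: [-5.3, -0.6, -5.9]
grip_width: 0.121
```

```bash
python3 -m handwheel '-3 0 0 0 0 0 24; -1 0 0 0 0 0 24; 0 0 0 0 0 0 0; 0 0 0 0 0 0 0; 0 0 0 0 0 0 0; 0 0 0 0 0 0 0' 40; python3 - <<'E'
import numpy as np
e=.698+np.linspace(0,1.7,18); x=112*np.cos(e); z=112*np.sin(e)
dx=0;dz=0
for i in range(1,18):
    a=round(-(z[i]-z[0]))-dx; b=round(x[i]-x[0])-dz; dx+=a; dz+=b
    print(a,b,'0 0 0 0 0;',end='\n' if i%6==0 else ' ')
E
```

```text
clock: 5.5
position: [0.5692, 0.2575, 0.1034]
ee_rot: [0.49, 0.51, -0.491, 0.509]
ft_force: [-12.0, -2.4, 11.9]
grip_width: 0.121
-8 -8 0 0 0 0 0; -8 -8 0 0 0 0 0; -6 -9 0 0 0 0 0; -6 -10 0 0 0 0 0; -4 -10 0 0 0 0 0; -4 -11 0 0 0 0 0;
-2 -11 0 0 0 0 0; -2 -11 0 0 0 0 0; 0 -11 0 0 0 0 0; 1 -11 0 0 0 0 0; 2 -11 0 0 0 0 0; 3 -11 0 0 0 0 0;
4 -10 0 0 0 0 0; 5 -10 0 0 0 0 0; 6 -10 0 0 0 0 0; 7 -8 0 0 0 0 0; 8 -8 0 0 0 0 0;
```

```bash
python3 -m handwheel '-8 -8 0 0 0 0 0; -8 -8 0 0 0 0 0; -6 -9 0 0 0 0 0; -6 -10 0 0 0 0 0; -4 -10 0 0 0 0 0; -4 -11 0 0 0 0 0'; python3 - <<'E'
from h import *
c=snap('scene'); 
b=c['color']; cv2.imwrite('pics/s3z.png',cv2.resize(b[100:240,160:300],None,fx=4.2,fy=4.2,interpolation=2)[:600])
print(manip.get_obs()['position'])
E
```

```text
clock: 6.1
position: [0.5167, 0.2554, 0.1413]
ee_rot: [0.493, 0.508, -0.488, 0.51]
ft_force: [7.3, -0.6, 5.0]
grip_width: 0.121
[0.5153426  0.2554343  0.14191567]
```

View pics/s3z.png

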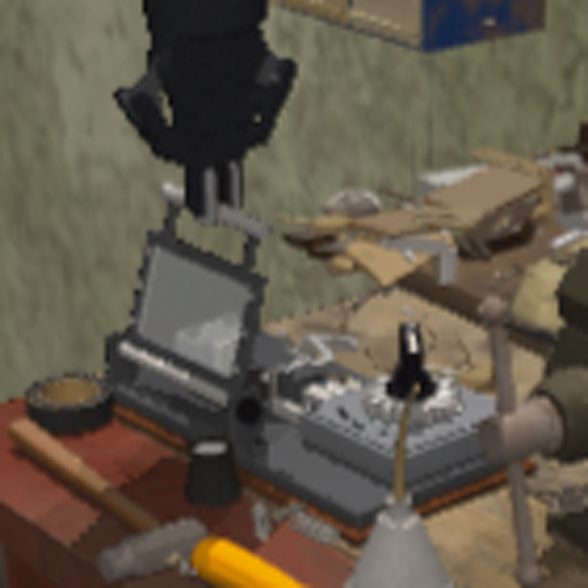

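The guard is swinging with the gripper (bar now at about zoomed (210,205)). Continuing the arc.

```bash
python3 -m handwheel '-2 -11 0 0 0 0 0; -2 -11 0 0 0 0 0; 0 -11 0 0 0 0 0; 1 -11 0 0 0 0 0; 2 -11 0 0 0 0 0; 3 -11 0 0 0 0 0'; python3 -m handwheel '4 -10 0 0 0 0 0; 5 -10 0 0 0 0 0; 6 -10 0 0 0 0 0; 7 -8 0 0 0 0 0; 8 -8 0 0 0 0 0; 0 0 0 0 0 0 0';  python3 - <<'E'
from h import *
c=snap('scene'); 
b=c['color']; cv2.imwrite('pics/s4z.png',cv2.resize(b[100:240,160:300],None,fx=4.2,fy=4.2,interpolation=2)[:600])
print(manip.get_obs()['position'])
E
```

```text
clock: 6.75
position: [0.4494, 0.2528, 0.1386]
ee_rot: [0.492, 0.509, -0.489, 0.51]
ft_force: [2.7, -0.8, 7.6]
grip_width: 0.116
clock: 7.35
position: [0.4009, 0.2508, 0.1057]
ee_rot: [0.49, 0.51, -0.491, 0.509]
ft_force: [-1.5, 0.5, -0.1]
grip_width: 0.12
[0.40094909 0.25085235 0.10566352]
```

View pics/s4z.png

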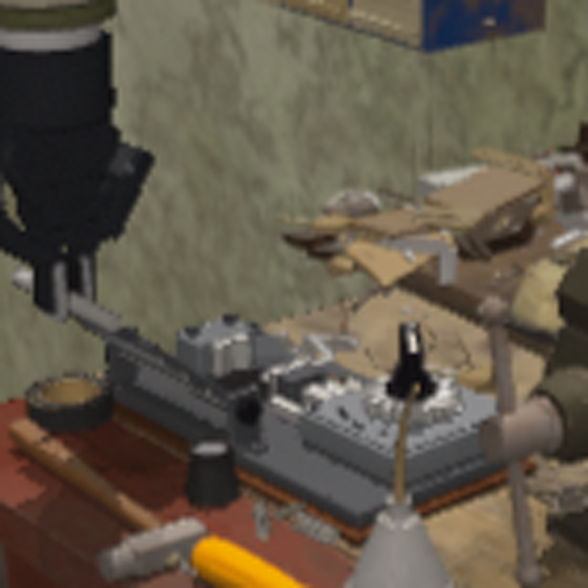

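```bash
python3 -m handwheel '2 -2 0 0 0 0 0; 1 -1 0 0 0 0 0; 0 0 0 0 0 0 32; 0 0 0 0 0 0 32; -20 0 0 0 0 0 32; -30 0 0 0 0 0 40; -40 0 0 0 0 0 60; -40 0 0 0 0 0 60'; python3 plan.py .40 .0 .25 -60 8 60
```

```text
clock: 8.2
position: [0.3985, 0.2504, 0.2338]
ee_rot: [0.49, 0.51, -0.491, 0.509]
ft_force: [1.5, -0.5, 0.4]
grip_width: 0.701
-2 -1 31 0.136 0 0 60; -2 3 31 0.136 0 0 60; -2 8 31 0.136 0 0 60; -2 11 29 0.135 0 0 60; -2 16 27 0.136 0.001 0 60; -2 18 25 0.135 0 0 60; -2 23 22 0.136 0.001 0 60; -2 24 20 0.135 0 0 60
end [0.3993 0.     0.2501] t 8.2 rot total [1.085e+00 2.000e-03 1.000e-03]
```

```bash
python3 - <<'E'
from h import *
c=snap('top'); W=cloud(c); a=c['color']
m=(W[...,2]>.004)&(W[...,0]>.44)&(W[...,0]<.54)&(W[...,1]>-.345)&(W[...,1]<-.27)
# shiny pixels: brightness
g=cv2.cvtColor(a,cv2.COLOR_BGR2GRAY)
crop=cv2.resize(a[194:240,365:405],None,fx=12,fy=12,interpolation=cv2.INTER_CUBIC); cv2.imwrite('pics/p1.png',crop)
for t in['dial_padlock','dial_padlock_body','dial_padlock_shackle']:
    r=cams.outline_of('top',t); print(t,[(x['box'],round(x['conf'],2),int(x['region'].sum())) for x in r[:2]])
    if r:
        mk=r[0]['region']; v,u=np.nonzero(mk); P=np.array([px_at_z(c,uu,vv,.012)[:2] for uu,vv in zip(u,v)])
        mu=P.mean(0); w,V=np.linalg.eigh(np.cov(P.T)); d=V[:,1]; d=d*np.sign(-d[0]); pr=(P-mu)@d
        print(mu.round(4),np.degrees(np.arctan2(d[1],d[0]))%360, pr.min(),pr.max(),np.ptp((P-mu)@V[:,0]))
hs=cv2.HoughCircles(cv2.resize(g[194:240,365:405],None,fx=12,fy=12,interpolation=cv2.INTER_CUBIC),cv2.HOUGH_GRADIENT,1,50,param1=60,param2=15,minRadius=90,maxRadius=150)
print(hs)
r=cams.outline_of('top','dial_padlock')
E
```

```text
dial_padlock [([375.9, 199.1, 16.8, 32.9], 0.85, 359)]
[ 0.495  -0.3042] 180.11296674536223 -0.029546170142919895 0.0404628399138452 0.04781169596104538
dial_padlock_body [([375.2, 202.0, 20.1, 30.1], 0.96, 385), ([198.3, 173.9, 29.0, 22.9], 0.48, 482)]
[ 0.494  -0.3052] 194.8370463776266 -0.031242739190522728 0.04391328230522276 0.048661034907480465
dial_padlock_shackle [([377.0, 200.5, 15.5, 30.1], 0.95, 311)]
[ 0.4977 -0.3032] 174.20452628608356 -0.027161352210043576 0.042501030246377414 0.04280056431304613
[[[301.5 345.5 104.6]]]
```

View pics/p1.png

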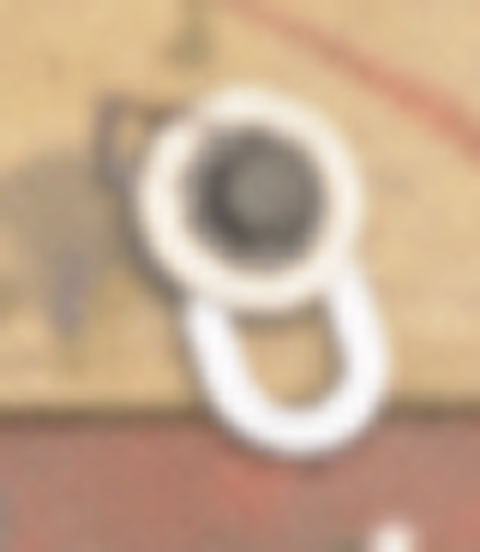

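```bash
python3 - <<'E'
from h import *
c=snap('top'); a=c['color']
def P(x,y,z): return px_at_z(c,365+(x+.5)/12-.5,194+(y+.5)/12-.5,z)[:2]
b=P(250,199,.017); e=P(300,455,.0085); l=P(191,330,.0085); r=P(386,350,.0085)
print(b,e,l,r,(l+r)/2,np.linalg.norm(l-r))
for q in (e,(l+r)/2): d=q-b; print(np.degrees(np.arctan2(d[1],d[0]))%360,np.linalg.norm(d))
for ang in (192,195,198):
    t=np.radians(ang); d=np.array([np.cos(t),np.sin(t)]); n=np.array([-d[1],d[0]]); im=cv2.resize(a[194:240,365:405],None,fx=12,fy=12,interpolation=cv2.INTER_CUBIC)
    for q,z in [(b,.017),(b+d*.0296,.0085),(b+d*.052,.0085),(b+d*.0296+n*.019,.0085),(b+d*.0296-n*.019,.0085)]:
        u,v=w2px(c,[*q,z]); cv2.circle(im,(int((u-365+.5)*12-.5),int((v-194+.5)*12-.5)),4,(0,0,255),-1)
    cv2.imwrite(f'pics/q{ang}.png',im)
cv2.imwrite('pics/q.png',np.hstack([cv2.imread(f'pics/q{k}.png') for k in(192,198)])[:,:800]) 
E
```

```text
[ 0.50310079 -0.30395544] [ 0.45144804 -0.31325954] [ 0.47749106 -0.29253766] [ 0.47290339 -0.3325105 ] [ 0.47519722 -0.31252408] 0.04023524219669512
190.21106545343787 0.0524840249697263
197.07069377821634 0.029189567083130637
```

View pics/q195.png

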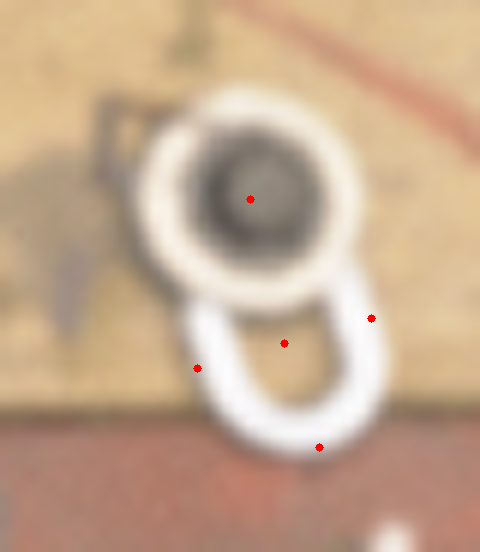

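```bash
python3 plan.py .4745 -.3105 .24 -77 16 62
```

```text
-0 3 35 0.086 0 0 62; -1 7 35 0.086 0 0 62; -0 9 34 0.086 0 0 62; -1 12 33 0.086 0 0 62; -0 16 32 0.087 0 0 62; -1 17 31 0.086 0 0 62; -0 21 29 0.087 0 -0 62; -1 23 27 0.086 0 -0 62
-0 25 25 0.087 0 -0 62; -1 27 23 0.086 0 -0 62; -0 29 20 0.087 0 -0 62; -1 30 18 0.086 0 -0 62; -0 32 15 0.087 0.001 -0 62; -1 33 12 0.086 0 -0 62; -0 35 9 0.087 0.001 -0 62; -1 34 6 0.086 0 -0.001 62
end [ 0.4748 -0.31    0.2404] t 8.5 rot total [1.382e+00 3.000e-03 1.000e-03]
```

```bash
python3 -m handwheel '0 3 35 0.086 0 0 62; -1 7 35 0.086 0 0 62; 0 9 34 0.086 0 0 62; -1 12 33 0.086 0 0 62; 0 16 32 0.087 0 0 62; -1 17 31 0.086 0 0 62; 0 21 29 0.087 0 0 62; -1 23 27 0.086 0 0 62'; python3 -m handwheel '0 25 25 0.087 0 0 62; -1 27 23 0.086 0 0 62; 0 29 20 0.087 0 0 62; -1 30 18 0.086 0 0 62; 0 32 15 0.087 0 0 62; -1 33 12 0.086 0 0 62; 0 35 9 0.087 0 0 62; -1 34 6 0.086 0 0 62'; python3 - <<'E'
from h import *
c=snap('top','t5.png'); a=c['color']
cv2.imwrite('pics/t5z.png',cv2.resize(a[155:235,112:248],None,fx=5.8,fy=5.8,interpolation=2))
cv2.imwrite('pics/t5y.png',a[150:260,300:450].repeat(4,0).repeat(4,1))
W=cloud(c);np.save('W5.npy',W)
print(manip.get_obs()['position'],manip.get_obs()['joint_pos'])
E
python3 plan.py .4745 -.3105 .05 -77 5 62
```

```text
clock: 9.3
position: [0.4367, -0.0315, 0.2358]
ee_rot: [-0.633, -0.313, 0.635, -0.312]
ft_force: [-0.2, -0.4, 0.4]
grip_width: 0.726
clock: 10.1
position: [0.4751, -0.3107, 0.2397]
ee_rot: [-0.702, -0.079, 0.703, -0.079]
ft_force: [0.5, 0.3, 0.7]
grip_width: 0.725
[ 0.47409217 -0.31563955  0.23958878] [-0.28453142  0.28481513  0.95782747  1.63975564 -0.23393441  1.34182963
 -0.64868936]
38 -1 -0 -0.003 0.001 -0 62; 38 -1 -1 -0.002 0.001 -0.001 62; 38 -1 -0 -0.003 0.001 -0 62; 38 -1 -1 -0.002 0 -0.001 62; 38 -1 0 -0.003 0.001 -0 62
end [ 0.4747 -0.3107  0.0496] t 10.15 rot total [-0.013  0.004 -0.002]
```

View pics/t5z.png

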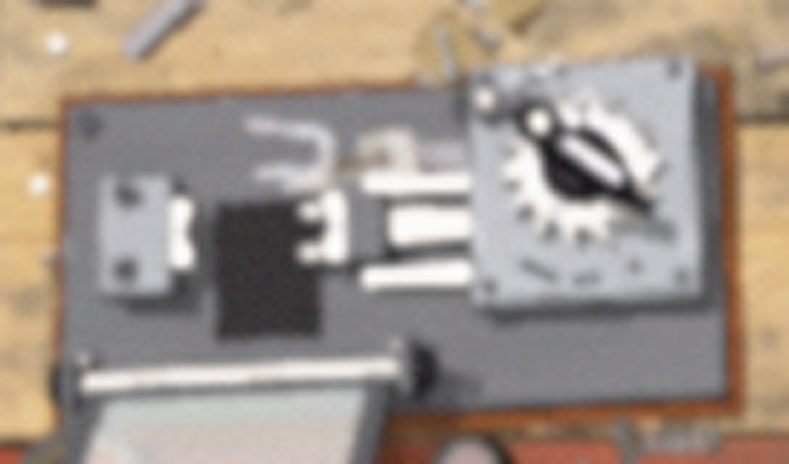

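View pics/t5y.png

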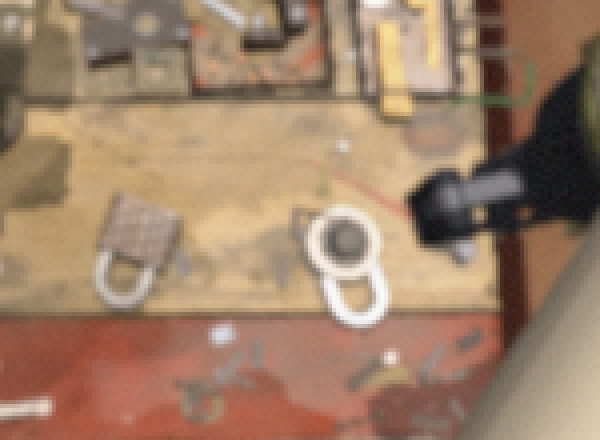

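```bash
python3 - <<'E'
from h import *
a=cv2.imread('pics/t5.png'); cv2.imwrite('pics/t5j.png',cv2.resize(a[180:215,126:186],None,fx=13,fy=13,interpolation=cv2.INTER_CUBIC))
W=np.load('W5.npy'); s=W[180:215,126:186]
np.set_printoptions(linewidth=250)
print((s[4:24:2,0:60:2,2]*1000).round(0).astype(int))
E
```

```text
[[                  15                   15                   15                   18                   13                   17                   15                   15                   16                   18                   13
                    15                   14                   13                   16                   37                   39                   37                   36                   40                   35                   35
                    30                   30                   26                   23                   19                   23                   21                   17]
 [                  16                   16                   43                   45                   43                   44                   44                   42                   35                   17                   15
                    16                   17                   16                   16                   16                   15                   18                   21                   20                   21                   
[... 4630 characters left out ...]
1]
 [                  17                   13                   41                   49                   44                   40                   40                   41                   34                   24                   23
                    14                   19                   16                   18                   15                   18                   16                   18                   15                   18                   14
                    18                   16                   18                   27                   23                   26                   25                   27]]<stdin>:5: RuntimeWarning: invalid value encountered in cast
```

View pics/t5j.png

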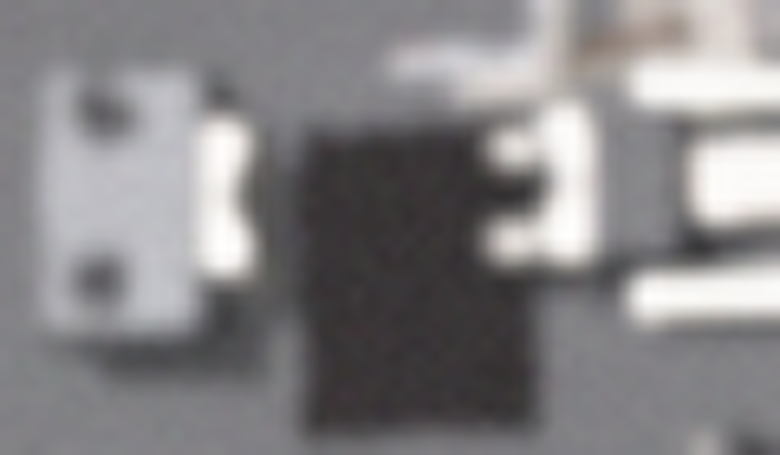

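```bash
 python3 -m handwheel '38 -2 0 0 0 0 62; 38 -3 0 0 0 0 62; 38 0 0 0 0 0 62; 38 0 0 0 0 0 62; 30 0 0 0 0 0 62; 0 0 0 0 0 0 62'; python3 - <<'E'
from h import *
c=snap('scene','s6.png'); b=c['color']
o=manip.get_obs(); print(o['position'],R.from_quat(o['ee_rot']).as_matrix().round(3))
print(w2px(c,o['position']))
cv2.imwrite('pics/s6z.png',cv2.resize(b[190:320,280:420],None,fx=4.5,fy=4.5,interpolation=2))
E
```

```text
clock: 10.75
position: [0.471, -0.303, 0.0545]
ee_rot: [-0.7, -0.081, 0.705, -0.079]
ft_force: [0.2, -0.3, -0.6]
grip_width: 0.729
[ 0.47238755 -0.30411033  0.05723068] [[-0.005  0.224 -0.975]
 [ 0.001 -0.975 -0.224]
 [-1.    -0.002  0.005]]
[356.92767567 269.69674597]
```

View pics/s6z.png

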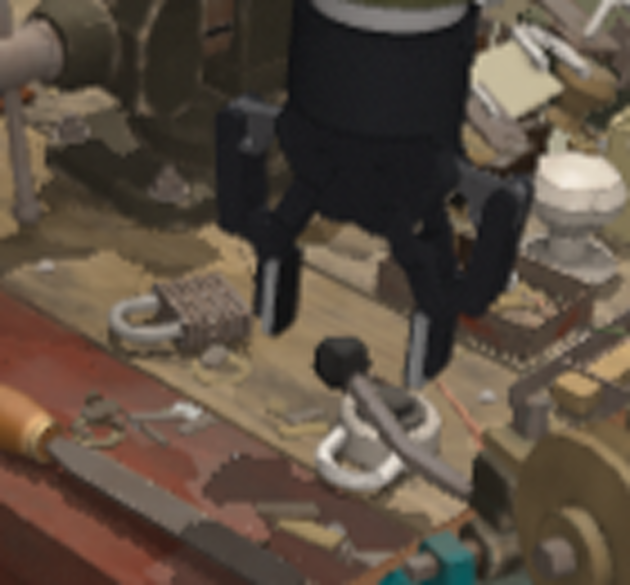

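```bash
 python3 -m handwheel '20 6 0 0 0 0 62; 20 0 -1 0 0 0 62; 10 0 0 0 0 0 62; 0 0 0 0 0 0 62; 0 0 0 0 0 0 62'; python3 - <<'E'
from h import *
c=snap('scene','s7.png'); b=c['color']
o=manip.get_obs(); print(o['position'],o['ft_force'])
cv2.imwrite('pics/s7z.png',cv2.resize(b[190:320,280:420],None,fx=4.5,fy=4.5,interpolation=2))
E
```

```text
clock: 11.3
position: [0.4772, -0.3108, 0.0104]
ee_rot: [0.703, 0.08, -0.702, 0.08]
ft_force: [0.1, 0.1, -1.0]
grip_width: 0.731
[ 0.47728345 -0.31082413  0.01054177] [-0.56904893  0.29982855  0.09406852]
```

View pics/s7z.png

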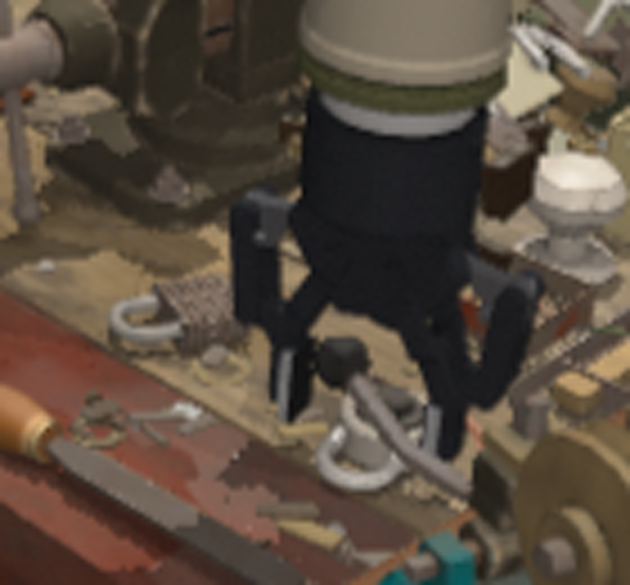

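```bash
 python3 -m handwheel '4 0 3 0 0 0 52; 3 0 0 0 0 0 46; 0 0 0 0 0 0 46; 0 0 0 0 0 0 30; 0 0 0 0 0 0 30; 0 0 0 0 0 0 30' 50; python3 - <<'E'
from h import *
o=manip.get_obs(); print(o['position'],o['ft_force'],R.from_quat(o['ee_rot']).as_matrix().round(3)[:,1])
E
```

```text
clock: 11.95
position: [0.4738, -0.3111, 0.0026]
ee_rot: [0.703, 0.08, -0.703, 0.08]
ft_force: [-2.3, 1.7, 5.6]
grip_width: 0.403
[ 0.47375189 -0.31109022  0.00257703] [-2.3497395   1.70930739  5.58035414] [ 0.225 -0.974 -0.   ]
```

```bash
 python3 -m handwheel '0 0 0 0 0 0 20; -5 0 0 0 0 0 20; -20 0 0 0 0 0 20; -30 0 0 0 0 0 20; -40 0 0 0 0 0 20; -40 0 0 0 0 0 20; -40 0 0 0 0 0 20; -20 0 0 0 0 0 20' 60; python3 - <<'E'
from h import *
c=snap('scene','s8.png'); b=c['color']
o=manip.get_obs(); print(o['position'],o['ft_force'],o['grip_width'])
cv2.imwrite('pics/s8z.png',cv2.resize(b[100:320,260:420],None,fx=3.5,fy=3.5,interpolation=2)[:600])
c=snap('top','t8.png')
cv2.imwrite('pics/t8z.png',cv2.resize(c['color'][160:280,320:460],None,fx=4.5,fy=4.5,interpolation=2))
E
```

```text
clock: 12.75
position: [0.4744, -0.312, 0.2007]
ee_rot: [0.704, 0.079, -0.701, 0.08]
ft_force: [0.9, 0.3, -1.4]
grip_width: 0.397
[ 0.47517475 -0.31248557  0.20261937] [ 1.37217016 -1.96369226  0.53667104] 0.3915208597035603
```

View pics/s8z.png

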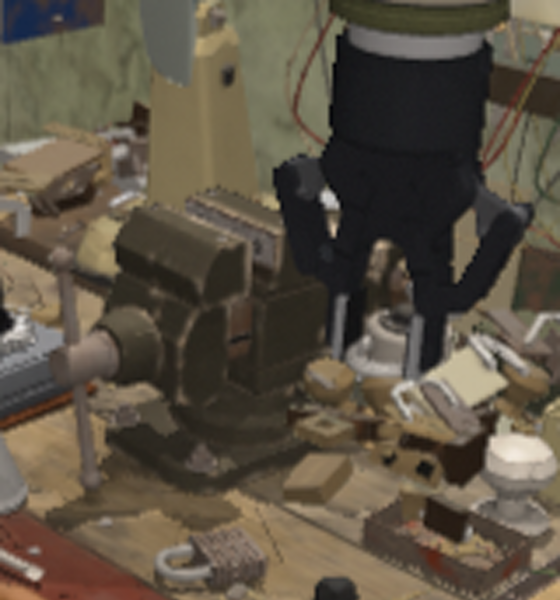

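View pics/t8z.png

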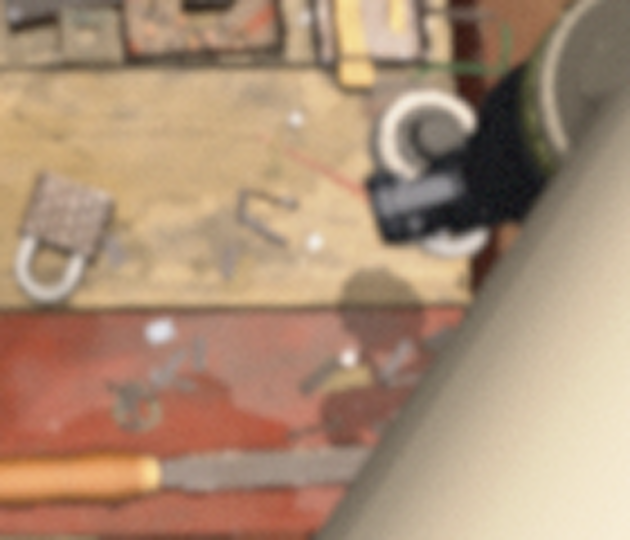

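```bash
python3 - <<'E'
from h import *
c=snap('top'); o=manip.get_obs(); 
im=c['color']; cv2.imwrite('pics/t9.png',cv2.resize(im[170:220,395:435],None,fx=12,fy=12,interpolation=cv2.INTER_CUBIC))
Rm=R.from_quat(o['ee_rot']).as_matrix(); p=o['position']; print(p,Rm[:,1],Rm[:,2])
u,v=320+429.5/4.5-.5,160+142.5/4.5-.5
q=px_at_z(c,u,v,.217); print(q, Rm.T@(q-p)*1000)
print(w2px(c,p+Rm@np.array([-.0145,0,-.0296])))
E
```

```text
[ 0.4742622  -0.31130168  0.19817995] [ 2.24999249e-01 -9.74358598e-01  8.13018539e-04] [-0.9743564  -0.22500049 -0.00209256]
[ 0.50367057 -0.3042165   0.217     ] [-18.75694344  -0.27134861 -30.28778459]
[414.40161426 191.95393269]
```

View pics/t9.png

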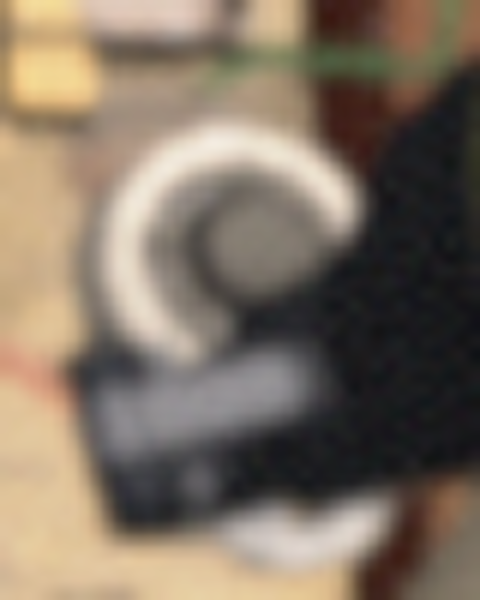

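```bash
python3 - <<'E'
from h import *
a=cv2.imread('pics/s8.png'); cv2.imwrite('pics/s8j.png',cv2.resize(a[160:215,190:260],None,fx=11,fy=11,interpolation=cv2.INTER_CUBIC))
c=snap('top')
def P(x,y,z): return px_at_z(c,126+(x+.5)/13-.5,180+(y+.5)/13-.5,z)
for n,x,y,z in [('fix tip',250,135,.042),('fix tip2',250,258,.042),('notch',236,192,.042),('fixblk L',42,200,.042),('blk',200,75,.042),('blk',200,335,.042),('sl prong',487,145,.042),('sl prong',487,245,.042),('sl base',540,192,.042),('sl back',600,110,.042),('sl back',600,268,.042),('black L',303,300,.018),('black R',535,300,.018),('black B',420,430,.018),('black T',400,130,.018)]: print(n,P(x,y,z).round(4))
E
```

```text
fix tip [0.5532 0.2763 0.042 ]
fix tip2 [0.5302 0.2752 0.042 ]
notch [0.5426 0.2783 0.042 ]
fixblk L [0.5414 0.3134 0.042 ]
blk [0.5646 0.2859 0.042 ]
blk [0.516  0.2836 0.042 ]
sl prong [0.551  0.2332 0.042 ]
sl prong [0.5323 0.2325 0.042 ]
sl base [0.5421 0.2232 0.042 ]
sl back [0.5574 0.2129 0.042 ]
sl back [0.5278 0.2119 0.042 ]
black L [0.5274 0.2722 0.018 ]
black R [0.5269 0.2293 0.018 ]
black B [0.5025 0.2496 0.018 ]
black T [0.5598 0.2556 0.018 ]
```

View pics/s8j.png

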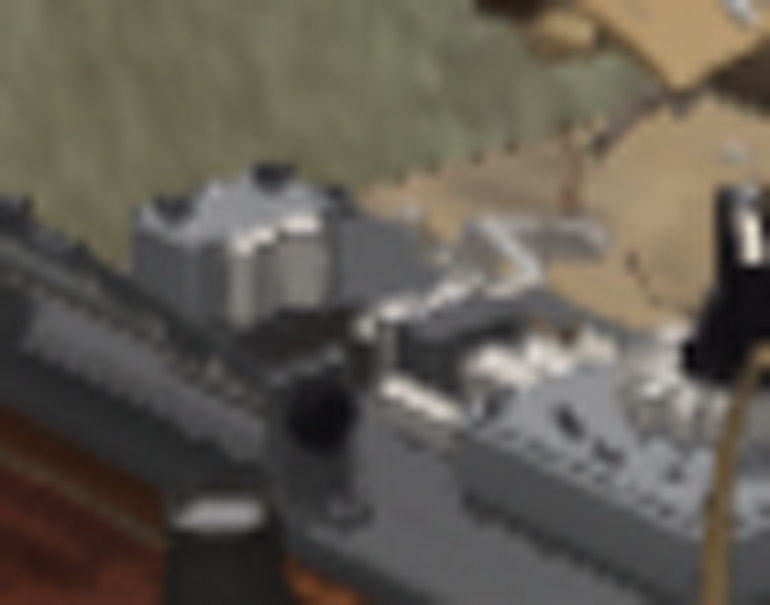

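```bash
python3 - <<'E'
from h import *
W=np.load('W5.npy').reshape(-1,3)
c=snap('scene'); W2=cloud(c).reshape(-1,3)
th=.038; 
for n,w in(('top',W),('scene',W2)):
    w=w[np.isfinite(w).all(1)]
    d=w[:,:2]-[.542,.25]; x=d[:,0]*np.cos(th)+d[:,1]*np.sin(th); y=-d[:,0]*np.sin(th)+d[:,1]*np.cos(th)
    m=(abs(x)<.04)&(abs(y)<.05)&(w[:,2]>0)&(w[:,2]<.07)
    G={}
    for X,Y,Z in zip(x[m],y[m],w[m,2]):
        G.setdefault((int(np.floor(X*1000/4)),int(np.floor(Y*1000/4))),[]).append(Z*1000)
    print(n,'cols y from +48 to -48 step 4; rows x from +36 down')
    print('     '+''.join('%4d'%(4*j+2) for j in range(11,-13,-1)))
    for i in range(9,-10,-1):
        print('%4d '%(4*i+2)+''.join('%4.0f'%np.max(G[(i,j)]) if (i,j) in G else '   .' for j in range(11,-13,-1)))
E
```

```text
top cols y from +48 to -48 step 4; rows x from +36 down
       46  42  38  34  30  26  22  18  14  10   6   2  -2  -6 -10 -14 -18 -22 -26 -30 -34 -38 -42 -46
  38   16  15  17  19  16  18  18  18  19  19  16  17  18  16  20  16  17   .  36  34  18  22  25  22
  34   17  17  18  18  14  17  17  16  16  18  20  18  15  17  18  16  19   .  37  35  18  24  25  27
  30    .  17  16  17  15  18  16  16  17  16   .   .   .   .   .   .   .   .  35  31  29  30  31  31
  26    .   .  39  35  16  18  17  16  17  18  16  37  37  39  39  36  40  35  35  36  30  26  21   .
  22   44  44  44  42  16  16  18  17  15  16  18  20  20  22  40  37  37  38  35  19  23  24  27  28
  18   46  43  43  45  15  17  18  19  18  16  21  17  19  18  17  16  16  19   .   .   .   .   .  26
  14   47  46  45  41  41  42  19  15  19  16  16  17  17  17  19   .   .   .  31  38  41  40  40  42
  10   41  46  43  43  39  42  17  15  18  17  19  18  18  19  20  17  33  34  38  42  40  43  42  42
   6   45  44  45  42  40  34  19  19  18  17  19  22  13  18  18  18  35  31  30  43  43  42  44  41
   2   44  43  44  42  3
[... 2393 characters left out ...]
  44  43  38  43   .   .   .  20   .   .   .   .   .   .  17   .  35  32  40  42  40  41
 -14   46   .  43  40  39  32   .  16  20  17  19  20   .   .   .   .   .   .   .  19  17   .  34  39
 -18   45  46  44  41  37   .  19   .  20  16   .   .   .   .   .   .   .   .   .   .  17   .  38  28
 -22   46  43  44  38   .   .   .   .   .   .   .   .  21   .   .   .   .   .   .   .   .   .  19  17
 -26    .  41   .   .   .   .   .   .   .   .   .   .   .   .   .   .   .   .   .   .   .   .   .   .
 -30    .   .   .   .   .   .   .   .   .   .   .   .   .   .   .   .   .   .   .   .   .   .  19   .
 -34    .   .   .  16   .  16   .   .   .  17  16   .   .   .   .   .   .   .   .   .   .   .   .   .
```

```bash
python3 - <<'E'
from h import *
c=snap('scene'); a=c['color'].astype(float)
for i in range(5): a+=snap('scene')['color']
a=(a/6).astype(np.uint8)
im=cv2.resize(a[170:205,200:250],None,fx=15,fy=15,interpolation=cv2.INTER_CUBIC); im=cv2.convertScaleAbs(im,alpha=1.2)
cv2.imwrite('pics/s9j.png',im)
th=.038
def J(x,y,z): return [.542+x*np.cos(th)-y*np.sin(th),.25+x*np.sin(th)+y*np.cos(th),z]
im2=im.copy()
for (x,y,z,col) in [(.014,-.026,.042,(0,0,255)),(-.014,-.026,.042,(0,0,255)),(.008,-.017,.032,(0,255,0)),(-.008,-.017,.032,(0,255,0)),(.014,.025,.042,(255,0,0)),(-.014,.025,.042,(255,0,0)),(0,.029,.042,(255,0,0)),(0,-.029,.042,(255,255,0)),(-.014,-.026,.018,(0,255,255))]:
    u,v=w2px(c,J(x,y,z)); cv2.circle(im2,(int((u-200+.5)*15),int((v-170+.5)*15)),5,col,-1)
cv2.imwrite('pics/s9k.png',im2)
E
```

```text
(no output)
```

View pics/s9j.png

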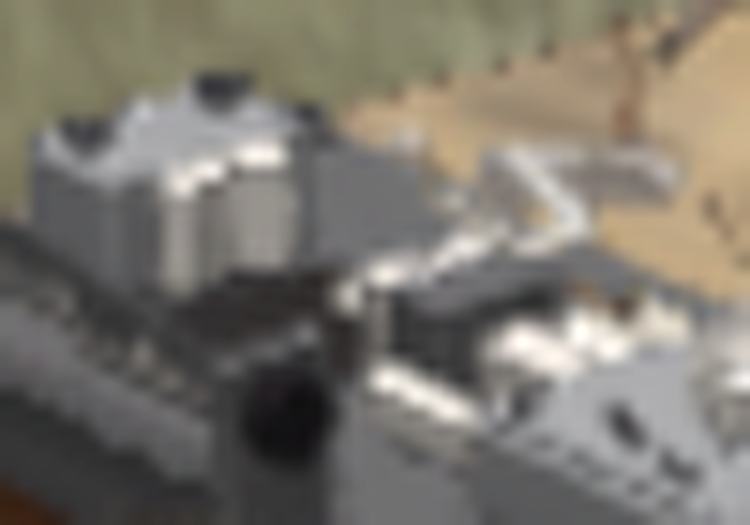

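View pics/s9k.png

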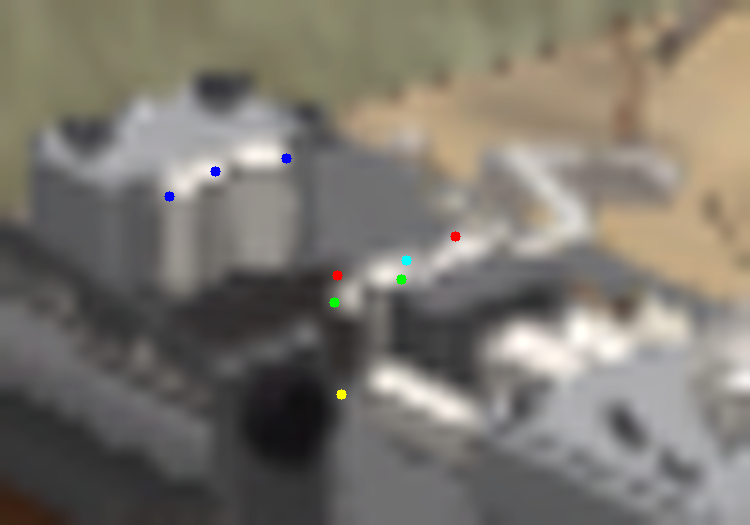

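```bash
python3 plan.py .415 -.03 .28 -82 8 20;
```

```text
-10 -36 -1 0.011 0 0 20; -11 -36 -0 0.011 0 0 20; -10 -36 -0 0.011 0 0 20; -11 -36 0 0.011 0 0 20; -10 -35 1 0.011 0 0 20; -10 -36 1 0.011 0 0 20; -11 -36 2 0.01 0.001 0 20; -10 -36 2 0.011 0 0 20
end [ 0.4149 -0.0299  0.2797] t 13.3 rot total [0.087 0.001 0.   ]
```

```bash
python3 -m handwheel '-10 -36 -1 0.011 0 0 20; -11 -36 0 0.011 0 0 20; -10 -36 0 0.011 0 0 20; -11 -36 0 0.011 0 0 20; -10 -35 1 0.011 0 0 20; -10 -36 1 0.011 0 0 20; -11 -36 2 0.01 0 0 20; -10 -36 2 0.011 0 0 20';  python3 plan.py .5119 .2513 .13 -87.8 10 20
```

```text
clock: 14.1
position: [0.4144, -0.0288, 0.2808]
ee_rot: [0.706, 0.049, -0.705, 0.049]
ft_force: [1.2, -0.8, -1.6]
grip_width: 0.395
15 -26 -14 0.01 -0 0 20; 15 -27 -13 0.01 -0 0 20; 15 -27 -13 0.01 -0 0 20; 15 -26 -13 0.01 -0 0 20; 16 -27 -12 0.01 -0 0 20; 15 -27 -12 0.01 -0 0 20; 15 -27 -12 0.01 -0 0 20; 15 -28 -12 0.01 -0 0 20
15 -27 -11 0.01 -0 0 20; 15 -27 -11 0.011 -0.001 0.001 20
end [0.5117 0.2508 0.1301] t 14.1 rot total [ 0.101 -0.001  0.001]
```

```bash
python3 -m handwheel '15 -26 -14 0.01 0 0 20; 15 -27 -13 0.01 0 0 20; 15 -27 -13 0.01 0 0 20; 15 -26 -13 0.01 0 0 20; 16 -27 -12 0.01 0 0 20; 15 -27 -12 0.01 0 0 20; 15 -27 -12 0.01 0 0 20; 15 -28 -12 0.01 0 0 20'; python3 -m handwheel '15 -27 -11 0.01 0 0 20; 15 -27 -11 0.011 0 0 20; 0 0 0 0 0 0 20; 0 0 0 0 0 0 20';  python3 plan.py .5119 .2513 .075 -87.8 3 20; python3 - <<'E'
from h import *
c=snap('top','t10.png'); s=snap('scene','s10.png')
o=manip.get_obs(); print(o['position'],o['joint_pos'].round(2))
cv2.imwrite('pics/t10z.png',np.hstack([cv2.resize(c['color'][150:240,100:240],None,fx=2.8,fy=2.8,interpolation=2)[:240], cv2.resize(s['color'][110:230,160:300],None,fx=2.8,fy=2.8,interpolation=2)[:240]]))
cv2.imwrite('pics/t10z2.png',cv2.resize(c['color'][155:235,112:248],None,fx=5.8,fy=5.8,interpolation=2))
E
```

```text
clock: 14.9
position: [0.4933, 0.1953, 0.1583]
ee_rot: [-0.707, -0.021, 0.707, -0.021]
ft_force: [0.8, 0.5, -0.7]
grip_width: 0.396
clock: 15.3
position: [0.5118, 0.2494, 0.1284]
ee_rot: [-0.707, -0.013, 0.707, -0.015]
ft_force: [1.2, -0.8, -1.0]
grip_width: 0.395
18 -1 -0 0 0 -0.001 20; 18 -0 -0 0.001 0.001 -0 20; 17 -1 -0 0 0 -0.001 20
end [0.5117 0.2514 0.0754] t 15.3 rot total [ 0.001  0.001 -0.002]
[0.51232845 0.24846609 0.12952243] [-0.92  0.3   0.46  1.76 -0.15  1.11 -1.94]
```

View pics/t10z.png

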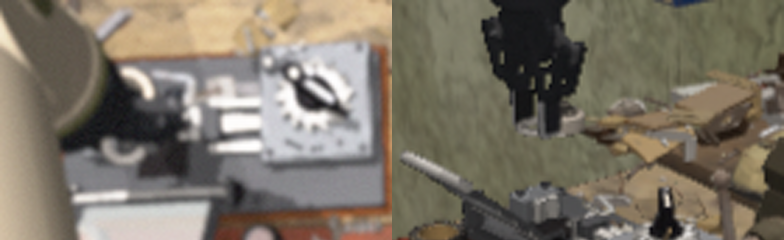

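View pics/t10z2.png

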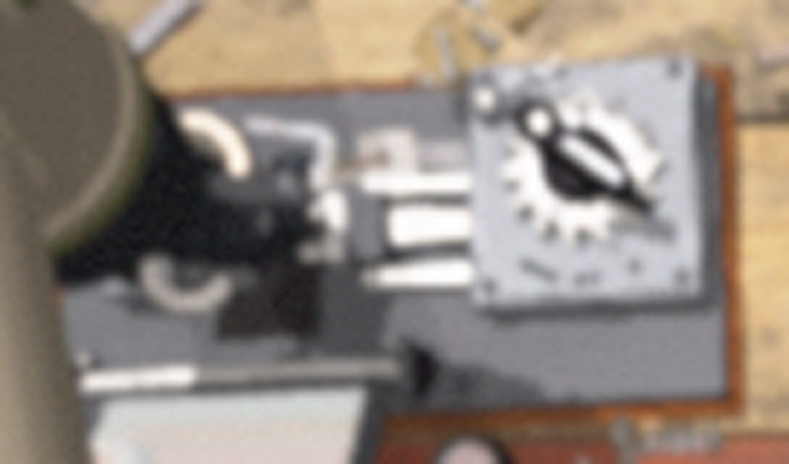

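```bash
python3 -m handwheel '20 -1 0 0 0 0 20; 20 0 0 0 0 0 20; 20 0 0 0 0 0 20; 12 0 0 0 0 0 20; 0 0 0 0 0 0 20; 0 0 0 0 0 0 20'; python3 - <<'E'
from h import *
c=snap('top','t11.png'); s=snap('scene','s11.png')
o=manip.get_obs(); print(o['position'],o['ft_force'],R.from_quat(o['ee_rot']).as_matrix()[:,1:].round(3).tolist())
cv2.imwrite('pics/t11z.png',cv2.resize(c['color'][165:225,120:200],None,fx=9,fy=9,interpolation=cv2.INTER_CUBIC))
cv2.imwrite('pics/s11z.png',cv2.resize(s['color'][140:215,180:270],None,fx=8,fy=8,interpolation=cv2.INTER_CUBIC))
E
```

```text
clock: 16.0
position: [0.5125, 0.2503, 0.0582]
ee_rot: [0.707, 0.014, -0.707, 0.013]
ft_force: [0.1, -0.8, -1.1]
grip_width: 0.396
[0.51277993 0.2507778  0.05853415] [-0.12612506  0.50036814 -1.87457301] [[0.039, -0.999], [-0.999, -0.039], [-0.001, -0.002]]
```

View pics/t11z.png

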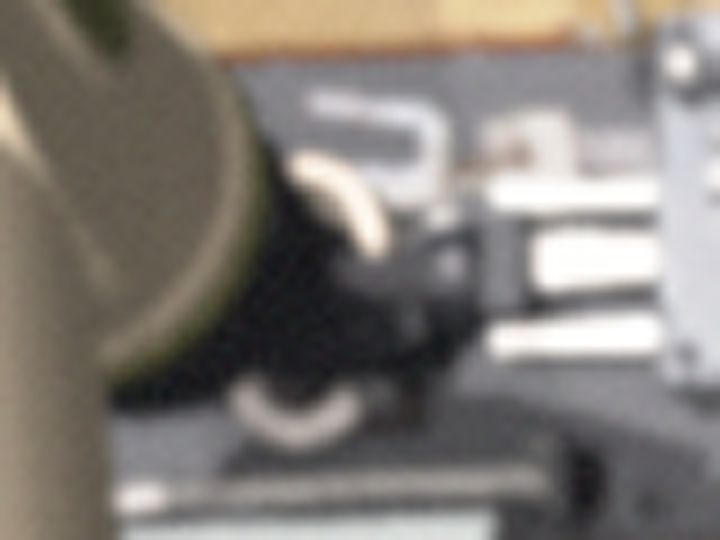

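View pics/s11z.png

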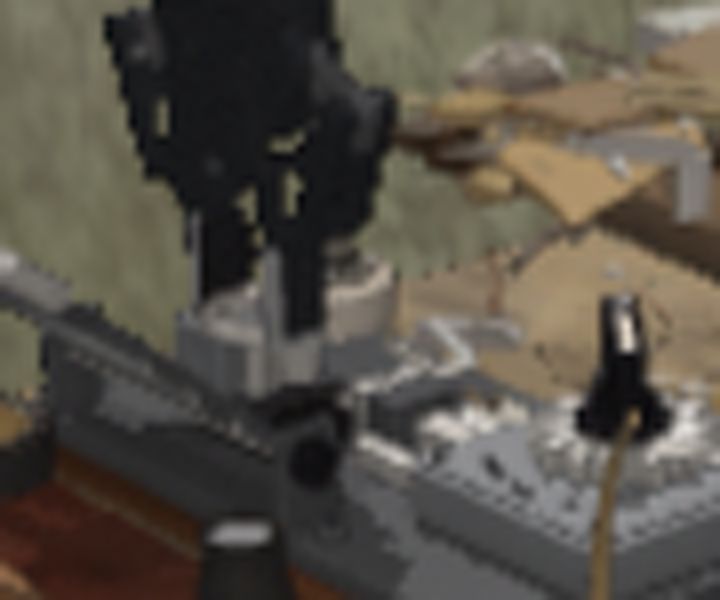

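```bash
python3 - <<'E'
from h import *
c=snap('top'); o=manip.get_obs(); p=o['position']; Rm=R.from_quat(o['ee_rot']).as_matrix()
im=cv2.resize(c['color'][165:225,120:200],None,fx=9,fy=9,interpolation=cv2.INTER_CUBIC)
print(p, px_at_z(c,120+301.5/9-.5,165+243.5/9-.5,p[2]-.0026+.017), px_at_z(c,120+298.5/9-.5,165+447/9-.5,p[2]-.0026+.0085))
body=p+Rm@np.array([0,0,-.030]); print(body)
for k in np.linspace(0,2*np.pi,60):
    q=[body[0]+.023*np.cos(k),body[1]+.023*np.sin(k),p[2]-.0026+.017]; u,v=w2px(c,q); cv2.circle(im,(int((u-120+.5)*9),int((v-165+.5)*9)),2,(0,0,255),-1)
    q=[.542+.023*np.cos(k),.2525+.023*np.sin(k),.035]; u,v=w2px(c,q); cv2.circle(im,(int((u-120+.5)*9),int((v-165+.5)*9)),2,(0,255,0),-1)
th=.038
def J(x,y,z): return [.542+x*np.cos(th)-y*np.sin(th),.25+x*np.sin(th)+y*np.cos(th),z]
for s in(-1,1):
  for y in (.025,-.027):
    u,v=w2px(c,J(.014*s,y,.042)); cv2.circle(im,(int((u-120+.5)*9),int((v-165+.5)*9)),4,(255,0,0),-1)
cv2.imwrite('pics/t12.png',im)
E
```

```text
[0.51271296 0.25083633 0.05845806] [0.5417649  0.24809939 0.07285806] [0.49049327 0.24897726 0.06435806]
[0.54269055 0.25199482 0.05850348]
```

View pics/t12.png

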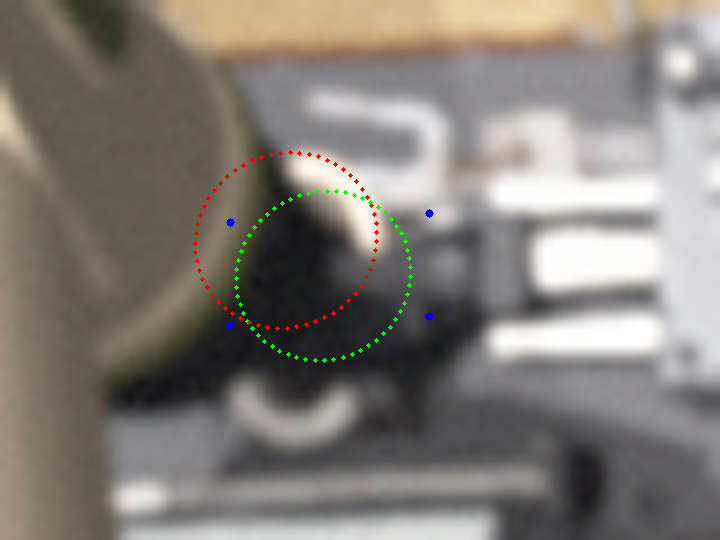

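```bash
python3 -m handwheel '6 -3 0 0 0 0 20; 10 0 0 0 0 0 20; 5 0 0 0 0 0 20; 0 0 0 0 0 0 20; 0 0 0 0 0 0 20'; python3 - <<'E'
from h import *
s=snap('scene','s13.png')
o=manip.get_obs(); print(o['position'],o['ft_force'])
cv2.imwrite('pics/s13z.png',cv2.resize(s['color'][140:215,180:270],None,fx=8,fy=8,interpolation=cv2.INTER_CUBIC))
E
```

```text
clock: 16.65
position: [0.5119, 0.2534, 0.036]
ee_rot: [-0.707, -0.014, 0.707, -0.014]
ft_force: [0.9, -0.7, -1.1]
grip_width: 0.394
[0.51204616 0.25350366 0.03633332] [-0.94226233  0.3205743  -1.13235659]
```

View pics/s13z.png

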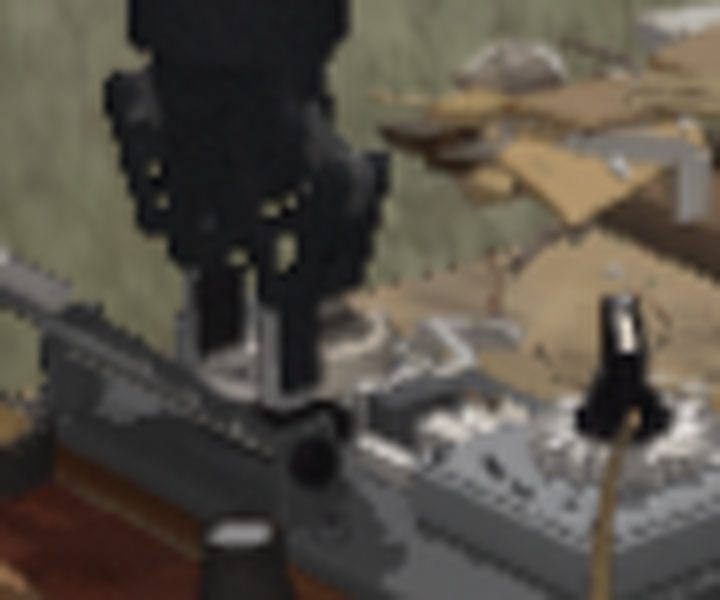

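```bash
python3 -m handwheel '5 0 0 0 0 0 20; 5 0 0 0 0 0 20; 3 0 0 0 0 0 20; 0 0 0 0 0 0 20; 0 0 0 0 0 0 20'; python3 - <<'E'
from h import *
s=snap('scene','s14.png');c=snap('top','t14.png')
o=manip.get_obs(); print(o['position'],o['ft_force'])
cv2.imwrite('pics/s14z.png',cv2.resize(s['color'][140:215,180:270],None,fx=6,fy=6,interpolation=cv2.INTER_CUBIC))
cv2.imwrite('pics/t14z.png',cv2.resize(c['color'][165:225,120:200],None,fx=9,fy=9,interpolation=cv2.INTER_CUBIC))
E
```

```text
clock: 17.2
position: [0.5119, 0.2535, 0.0232]
ee_rot: [-0.707, -0.014, 0.707, -0.014]
ft_force: [-0.6, -0.8, -1.8]
grip_width: 0.392
[0.51203546 0.2536232  0.02344148] [ 0.37316825 -0.12036324 -2.15241767]
```

View pics/t14z.png

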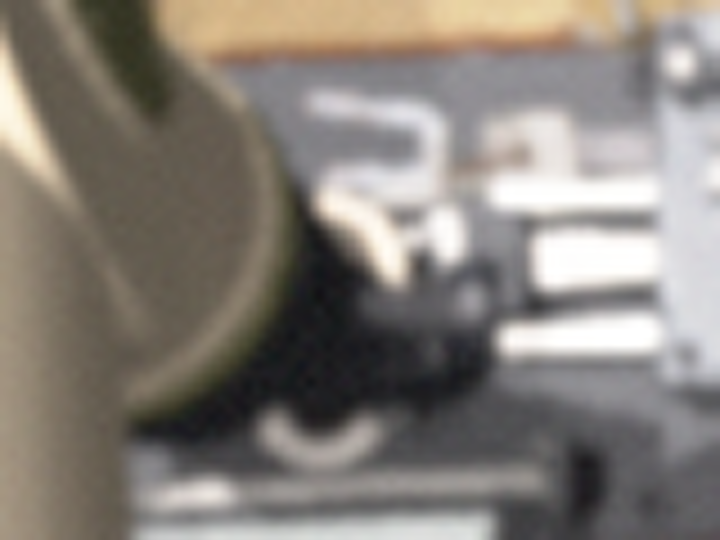

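```bash
python3 -m handwheel '1 0 0 0 0 0 20; 1 0 0 0 0 0 20; 1 0 0 0 0 0 20; 0 0 0 0 0 0 20; 0 0 0 0 0 0 20'; python3 -m handwheel '0 0 0 0 0 0 56; 0 0 0 0 0 0 56; 0 0 0 0 0 0 56; -2 0 0 0 0 0 60; -10 0 0 0 0 0 60; -30 0 0 0 0 0 60; -30 0 0 0 0 0 60; -30 0 0 0 0 0 60'
```

```text
clock: 17.8
position: [0.5119, 0.2536, 0.0207]
ee_rot: [-0.707, -0.014, 0.707, -0.014]
ft_force: [-3.2, -1.3, 5.3]
grip_width: 0.393
clock: 18.6
position: [0.512, 0.2534, 0.1233]
ee_rot: [0.707, 0.014, -0.707, 0.014]
ft_force: [-0.0, 0.2, -0.6]
grip_width: 0.703
```

```bash
python3 plan.py .5635 .1155 .15 -36 8 45
```

```text
-3 17 -6 -0.113 0 -0 45; -4 18 -3 -0.113 0 -0 45; -3 19 -2 -0.113 0 -0 45; -3 18 0 -0.113 0 -0 45; -4 18 3 -0.113 0 -0 45; -3 18 4 -0.113 0 -0 45; -3 18 7 -0.113 0 -0 45; -4 16 8 -0.113 0 -0 45
end [0.5635 0.1155 0.1503] t 18.6 rot total [-0.904  0.    -0.   ]
```

```bash
python3 -m handwheel '-3 17 -6 -0.113 0 0 45; -4 18 -3 -0.113 0 0 45; -3 19 -2 -0.113 0 0 45; -3 18 0 -0.113 0 0 45; -4 18 3 -0.113 0 0 45; -3 18 4 -0.113 0 0 45; -3 18 7 -0.113 0 0 45; -4 16 8 -0.113 0 0 45'; python3 - <<'E'
from h import *
c=snap('top','t15.png'); s=snap('scene','s15.png'); o=manip.get_obs(); print(o['position'],o['joint_pos'].round(2))
cv2.imwrite('pics/t15z.png',cv2.resize(c['color'][155:235,112:248],None,fx=5.8,fy=5.8,interpolation=2))
cv2.imwrite('pics/s15z.png',cv2.resize(s['color'][120:220,180:300],None,fx=6,fy=6,interpolation=2))
E
```

```text
clock: 19.4
position: [0.5639, 0.1147, 0.1493]
ee_rot: [0.629, 0.322, -0.629, 0.323]
ft_force: [-0.2, 0.8, 0.3]
grip_width: 0.525
[0.56473212 0.11271203 0.14991857] [-0.62  0.29  0.41  1.72 -0.12  1.15 -0.81]
```

View pics/t15z.png

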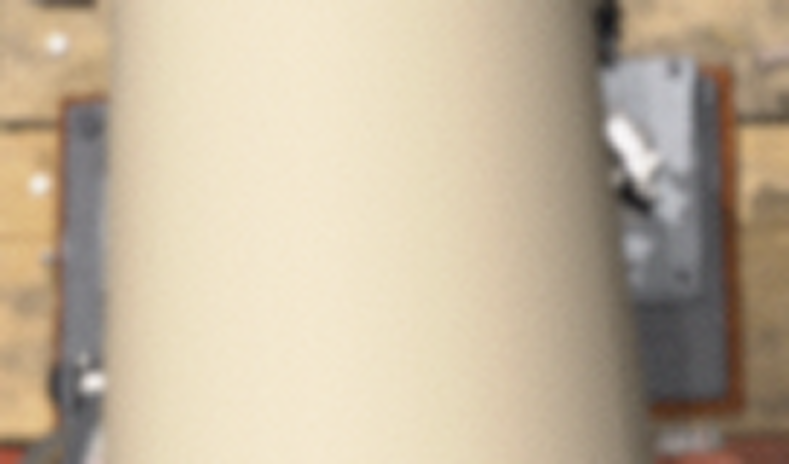

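View pics/s15z.png

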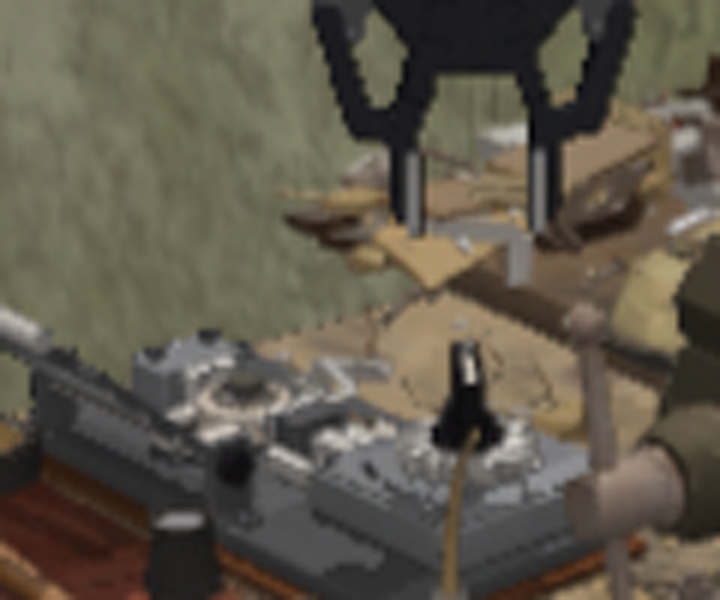

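```bash
python3 -m handwheel '25 -1 -1 0 0 0 45; 25 0 0 0 0 0 45; 20 0 0 0 0 0 45; 10 0 0 0 0 0 45; 0 0 0 0 0 0 45' 60; python3 - <<'E'
from h import *
s=snap('scene','s16.png'); o=manip.get_obs(); print(o['position'],o['ft_force'])
cv2.imwrite('pics/s16z.png',cv2.resize(s['color'][120:220,180:300],None,fx=6,fy=6,interpolation=2))
E
```

```text
clock: 20.0
position: [0.5623, 0.1175, 0.068]
ee_rot: [-0.629, -0.321, 0.631, -0.321]
ft_force: [-0.1, 0.1, -0.2]
grip_width: 0.524
[0.56315195 0.11752046 0.06924952] [0.27981146 0.52455682 0.97448707]
```

View pics/s16z.png

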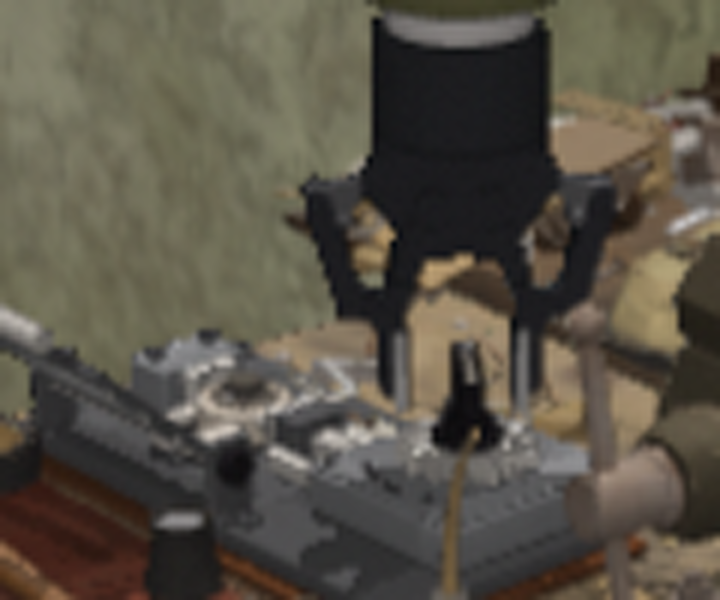

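```bash
python3 -m handwheel '0 0 1 0 0 0 20; 0 0 0 0 0 0 5; 0 0 0 0 0 0 5; 0 0 0 0 0 0 5; 0 0 0 0 0 0 5' 60; python3 - <<'E'
from h import *
o=manip.get_obs(); r=R.from_quat(o['ee_rot']).as_matrix(); print(o['position'],o['ft_force'],o['torque'],np.degrees(np.arctan2(r[1,1],r[0,1])))
E
```

```text
clock: 20.55
position: [0.5649, 0.1152, 0.0708]
ee_rot: [0.632, 0.32, -0.629, 0.321]
ft_force: [7.2, -3.1, -1.1]
grip_width: 0.135
[0.56493269 0.11522643 0.07078062] [ 7.23745231 -3.08493943 -1.10842457] [-0.56354932 -1.11974431  0.04420763] -36.07265567383803
```

```bash
python3 -m handwheel '0 2 0 0.1 0 0 5; 0 0 0 0.1 0 0 5; 0 0 0 0.1 0 0 5; 0 0 0 0.1 0 0 5; 0 0 0 0.1 0 0 5; 0 0 0 0 0 0 5; 0 0 0 0 0 0 5' 80; python3 - <<'E'
from h import *
s=snap('scene','s17.png'); o=manip.get_obs(); r=R.from_quat(o['ee_rot']).as_matrix(); print(o['position'],o['ft_force'],o['torque'],np.degrees(np.arctan2(r[1,1],r[0,1])))
cv2.imwrite('pics/s17z.png',cv2.resize(s['color'][120:220,180:300],None,fx=6,fy=6,interpolation=2))
E
```

```text
clock: 21.25
position: [0.5642, 0.1163, 0.0708]
ee_rot: [0.69, 0.156, -0.69, 0.155]
ft_force: [-6.8, 1.3, 10.2]
grip_width: 0.132
[0.56422783 0.11624177 0.0708046 ] [-7.09768905  1.17113887 10.62325742] [0.58455612 1.45173953 0.12046553] -64.60688046958438
```

View pics/s17z.png

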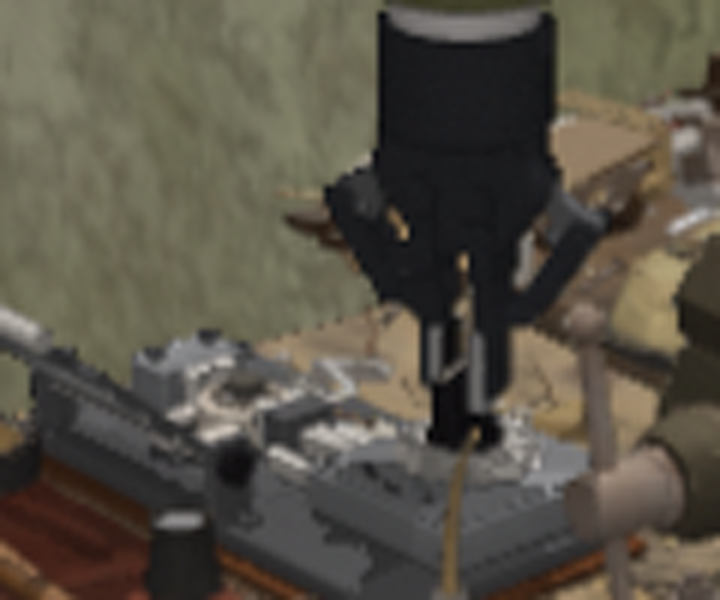

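```bash
python3 -m handwheel '0 -1 1 0.1 0 0 5; 0 0 0 0.1 0 0 5; 0 0 0 0.1 0 0 5; 0 0 0 0.1 0 0 5; 0 0 0 0.1 0 0 5; 0 0 0 0 0 0 5; 0 0 0 0 0 0 5'; python3 - <<'E'
from h import *
s=snap('scene','s18.png'); o=manip.get_obs(); r=R.from_quat(o['ee_rot']).as_matrix(); print(o['position'],o['ft_force'],o['torque'],np.degrees(np.arctan2(r[1,1],r[0,1])))
cv2.imwrite('pics/s18z.png',cv2.resize(s['color'][120:220,180:300],None,fx=6,fy=6,interpolation=2))
E
```

```text
clock: 22.0
position: [0.5639, 0.1177, 0.0708]
ee_rot: [0.708, -0.019, -0.706, -0.021]
ft_force: [-1.3, 4.6, 6.6]
grip_width: 0.124
[0.56387164 0.11762842 0.07081095] [-1.771334    5.14345749  5.32442366] [1.20400136 0.22352799 0.28900028] -93.1630736038874
```

View pics/s18z.png

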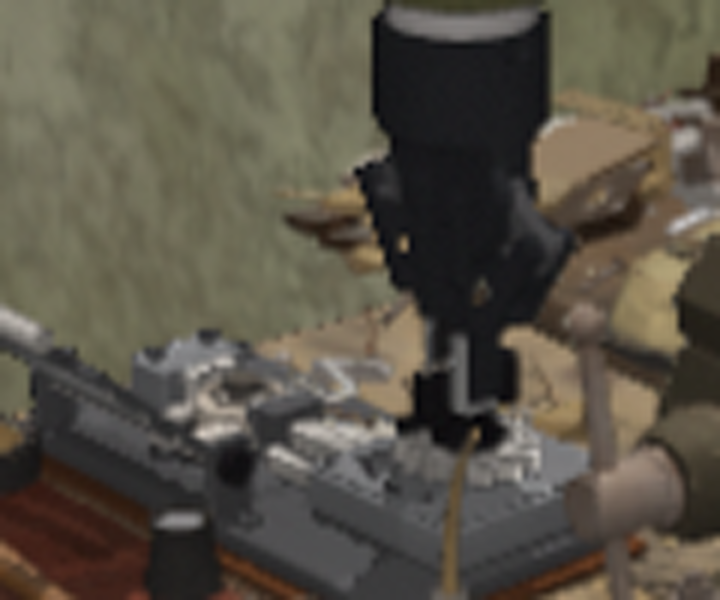

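```bash
python3 -m handwheel '0 0 0 0.03 0 0 5; 0 0 0 0 0 0 5; 0 0 0 0 0 0 5; 0 0 0 -0.05 0 0 5; 0 0 0 -0.05 0 0 5; 0 0 0 0 0 0 5; 0 0 0 0 0 0 30; 0 0 0 0 0 0 40';  python3 - <<'E'
from h import *
o=manip.get_obs(); r=R.from_quat(o['ee_rot']).as_matrix(); print(o['position'],o['ft_force'],o['torque'],np.degrees(np.arctan2(r[1,1],r[0,1])),o['grip_width'])
E
```

```text
clock: 22.85
position: [0.5631, 0.1152, 0.0695]
ee_rot: [0.707, 0.004, -0.707, 0.004]
ft_force: [0.7, 0.0, -0.1]
grip_width: 0.455
[0.56307551 0.11518231 0.06952761] [ 0.74736579  0.04494281 -0.10313262] [-0.05973106  0.05240001 -0.03173084] -89.31621396899405 0.4548479573143561
```

```bash
python3 -m handwheel '0 0 0 0 0 0 45; -20 0 0 0 0 0 45; -30 0 0 0 0 0 45; -30 0 0 0 0 0 45; -20 0 0 0 0 0 45'; python3 plan.py .40 .10 .23 -60 8 40
```

```text
clock: 23.35
position: [0.5636, 0.1151, 0.1713]
ee_rot: [0.708, 0.004, -0.707, 0.004]
ft_force: [-0.5, -0.0, -0.0]
grip_width: 0.53
-7 2 20 -0.064 -0 -0 40; -8 -0 21 -0.064 -0 -0 40; -7 -1 20 -0.064 -0 -0 40; -7 -2 21 -0.064 -0 -0 40; -8 -4 20 -0.064 -0 -0 40; -7 -5 20 -0.064 -0.001 -0 40; -8 -6 20 -0.064 -0 -0 40; -7 -7 19 -0.064 -0.001 -0 40
end [0.3999 0.0996 0.2301] t 23.35 rot total [-0.512 -0.002 -0.   ]
```

```bash
python3 plan.py .40 .0 .24 -45 8 40
```

```text
-9 14 21 -0.097 -0 -0 40; -8 12 21 -0.097 -0 -0 40; -9 10 23 -0.097 -0 -0 40; -8 8 24 -0.097 -0 -0 40; -9 5 25 -0.096 -0 -0 40; -9 3 24 -0.097 -0.001 -0 40; -8 0 25 -0.096 -0 -0 40; -9 -1 25 -0.097 -0 -0.001 40
end [ 4.006e-01 -1.000e-04  2.401e-01] t 23.35 rot total [-0.774 -0.002 -0.   ]
```

```bash
python3 -m handwheel '-9 14 21 -0.097 0 0 40; -8 12 21 -0.097 0 0 40; -9 10 23 -0.097 0 0 40; -8 8 24 -0.097 0 0 40; -9 5 25 -0.096 0 0 40; -9 3 24 -0.097 0 0 40; -8 0 25 -0.096 0 0 40; -9 -1 25 -0.097 0 0 40'; python3 - <<'E'
from h import *
c=snap('top','t20.png'); s=snap('scene','s20.png'); o=manip.get_obs(); print(o['position'],o['joint_pos'].round(2))
cv2.imwrite('pics/t20z.png',cv2.resize(c['color'][155:255,112:248],None,fx=5.8,fy=5.8,interpolation=2))
cv2.imwrite('pics/s20z.png',cv2.resize(s['color'][130:220,180:300],None,fx=6.5,fy=6.5,interpolation=2))
W=cloud(c); X,Y,Z=[W[...,i] for i in range(3)]
m=(Z>.083)&(Z<.1)&(X>.52)&(X<.6)&(Y>.06)&(Y<.16); p=W[m]; mu=p.mean(0); w,v=np.linalg.eigh(np.cov(p[:,:2].T)); d=v[:,1]; print('knob',len(p),mu,np.degrees(np.arctan2(d[1],d[0])))
for y in np.arange(.19,.33,.02):
    m=(Z>.05)&(Z<.14)&(X>.36)&(X<.48)&(abs(Y-y)<.01)
    if m.sum(): p=W[m]; k=p[:,2]>np.percentile(p[:,2],80); print(round(y,2),p[k].mean(0).round(4),p[:,0].min().round(4))
E
```

```text
clock: 24.15
position: [0.3993, -0.0007, 0.2384]
ee_rot: [-0.653, -0.272, 0.653, -0.272]
ft_force: [0.3, 0.1, 0.2]
grip_width: 0.467
[ 0.39924081 -0.00170709  0.23924814] [-0.78 -0.27  0.57  2.02  0.15  1.35 -1.04]
knob 28 [0.5841232  0.11765526 0.08821098] 114.35682435842607
0.19 [0.4147 0.1966 0.1038] 0.3967
0.21 [0.4007 0.2103 0.1185] 0.3948
0.23 [0.3997 0.2295 0.1193] 0.3947
0.25 [0.399  0.2501 0.1186] 0.3933
0.27 [0.3982 0.27   0.1192] 0.3934
0.29 [0.3973 0.2907 0.1184] 0.3917
0.31 [0.4172 0.305  0.0987] 0.392
0.33 [nan nan nan] 0.4753<stdin>:9: RuntimeWarning: Mean of empty slice.
  ret = um.true_divide(
```

View pics/t20z.png

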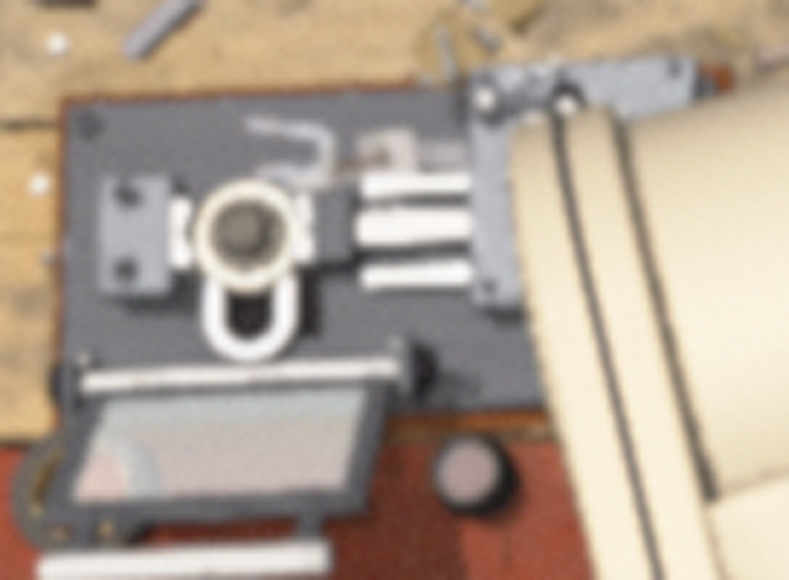

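View pics/s20z.png

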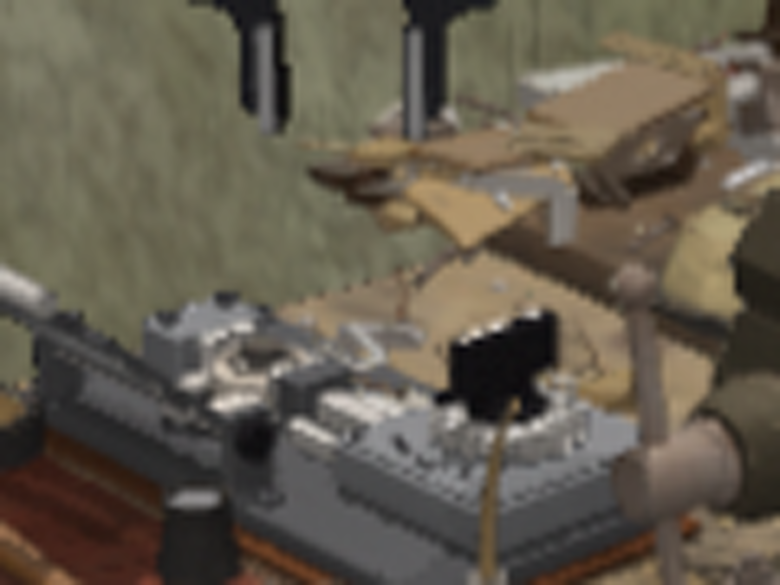

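```bash
python3 - <<'E'
from h import *
s=snap('scene'); W=cloud(s); X,Y,Z=[W[...,i] for i in range(3)]
m=(Z>.082)&(Z<.1)&(X>.52)&(X<.61)&(Y>.06)&(Y<.16); p=W[m]; mu=p.mean(0); w,v=np.linalg.eigh(np.cov(p[:,:2].T)); d=v[:,1]; print('knob',len(p),mu,np.degrees(np.arctan2(d[1],d[0])), np.ptp(p[:,:2]@d))
for t in ('ratchet_wheel','pawl','knob_grip'):
    r=cams.outline_of('scene',t)
    print(t,[(x['box'],x['conf']) for x in r[:2]])
im=cv2.resize(s['color'][165:215,230:290],None,fx=13,fy=11.9,interpolation=cv2.INTER_CUBIC); cv2.imwrite('pics/s21.png',im)
E
python3 plan.py .399 .25 .20 2.2 14 36
```

```text
knob 74 [0.56264987 0.11210891 0.08743631] -179.54073867258919 0.05230502239789736
ratchet_wheel []
pawl []
knob_grip [([244.3, 178.2, 26.6, 21.4], 0.77)]
3 -13 -13 -0.059 0 0 36; 2 -12 -13 -0.059 0 0 36; 3 -11 -14 -0.059 0 0 36; 3 -10 -14 -0.059 0 0 36; 3 -9 -15 -0.059 0 0 36; 2 -9 -16 -0.059 0 0 36; 3 -7 -16 -0.059 0 0 36; 3 -7 -17 -0.059 0 0 36
2 -6 -17 -0.059 0 0 36; 3 -4 -17 -0.058 0 0 36; 3 -4 -17 -0.059 0 0 36; 3 -2 -18 -0.058 0 0 36; 2 -2 -18 -0.059 0 0 36; 3 -0 -18 -0.058 0 0 36
end [0.3993 0.2504 0.2   ] t 24.45 rot total [-0.823  0.     0.   ]
```

View pics/s21.png

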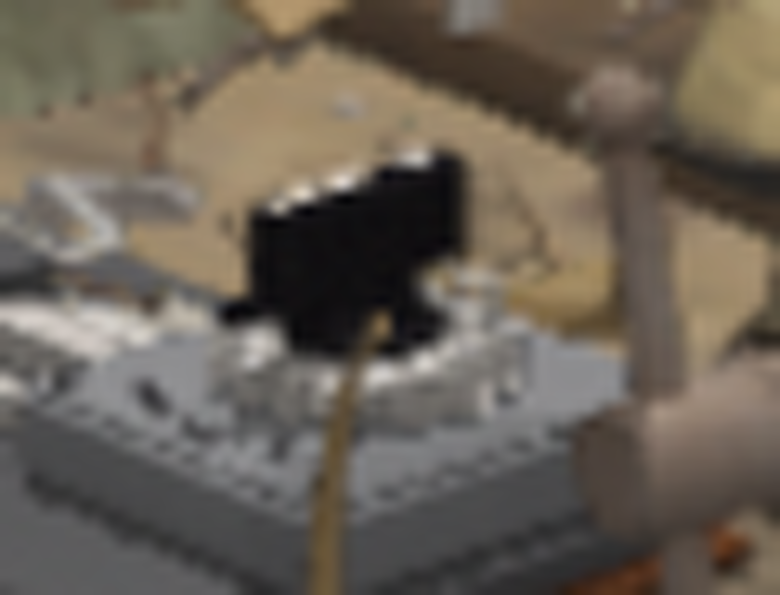

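```bash
python3 -m handwheel '3 -13 -13 -0.059 0 0 36; 2 -12 -13 -0.059 0 0 36; 3 -11 -14 -0.059 0 0 36; 3 -10 -14 -0.059 0 0 36; 3 -9 -15 -0.059 0 0 36; 2 -9 -16 -0.059 0 0 36; 3 -7 -16 -0.059 0 0 36; 3 -7 -17 -0.059 0 0 36'; python3 -m handwheel '2 -6 -17 -0.059 0 0 36; 3 -4 -17 -0.058 0 0 36; 3 -4 -17 -0.059 0 0 36; 3 -2 -18 -0.058 0 0 36; 2 -2 -18 -0.059 0 0 36; 3 0 -18 -0.058 0 0 36; 0 0 0 0 0 0 36; 0 0 0 0 0 0 36' 40; python3 plan.py .399 .252 .104 2.2 4 36;  python3 - <<'E'
from h import *
c=snap('top','t22.png'); o=manip.get_obs(); print(o['position'],o['joint_pos'].round(2))
cv2.imwrite('pics/t22z.png',cv2.resize(c['color'][155:255,112:248],None,fx=5.8,fy=5.8,interpolation=2))
W=cloud(c); X,Y,Z=[W[...,i] for i in range(3)]
m=(Z>.085)&(Z<.1)&(X>.52)&(X<.6)&(Y>.06)&(Y<.16); p=W[m]; mu=p.mean(0); w,v=np.linalg.eigh(np.cov(p[:,:2].T)); d=v[:,1]; print('knob',len(p),mu,np.degrees(np.arctan2(d[1],d[0])))
E
```

```text
clock: 25.25
position: [0.3992, 0.1446, 0.2161]
ee_rot: [0.571, 0.418, -0.571, 0.418]
ft_force: [-0.1, -0.7, -0.3]
grip_width: 0.421
clock: 26.05
position: [0.3986, 0.2504, 0.2]
ee_rot: [0.49, 0.51, -0.49, 0.51]
ft_force: [1.0, -0.5, 0.4]
grip_width: 0.421
24 0 -0 0 0 0 36; 24 0 -1 0 0 0 36; 24 0 -0 0.001 0 0 36; 24 1 -1 0 0.001 0 36
end [0.3995 0.2523 0.104 ] t 26.05 rot total [0.001 0.001 0.   ]
[0.39878946 0.24982529 0.20015358] [-1.06 -0.    0.41  1.92  0.    1.23 -0.62]
knob 125 [0.56364366 0.11593965 0.08848473] -175.79813714265183
```

View pics/t22z.png

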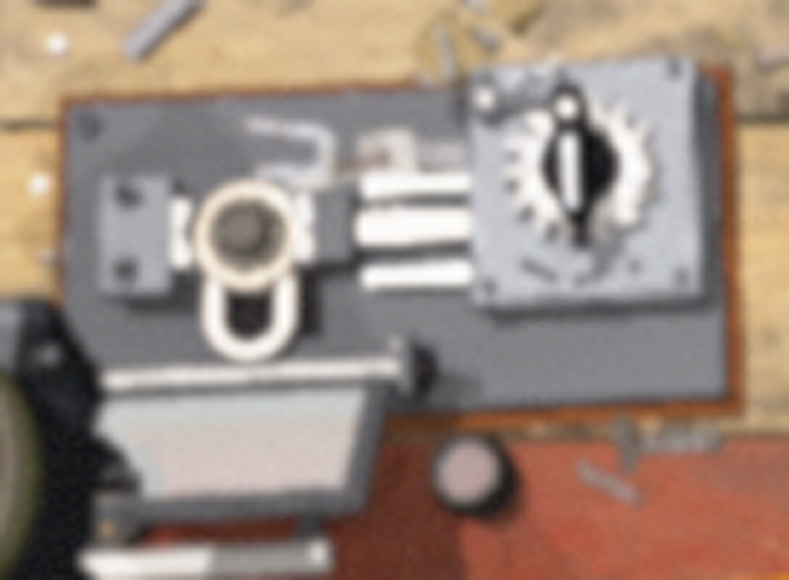

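```bash
python3 -m handwheel '30 0 0 0 0 0 36; 30 0 -1 0 0 0 36; 22 0 0 0 0 0 36; 14 0 0 0 0 0 36; 0 0 0 0 0 0 36; 0 0 0 0 0 0 0; 0 0 0 0 0 0 0; 0 0 0 0 0 0 0' 40; python3 - <<'E'
from h import *
s=snap('scene','s23.png'); o=manip.get_obs(); print(o['position'],o['ft_force'],o['grip_width'])
cv2.imwrite('pics/s23z.png',cv2.resize(s['color'][100:240,150:290],None,fx=4.2,fy=4.2,interpolation=2))
import numpy as np
e=.698+np.linspace(1.7,0,18); x=112*np.cos(e); z=112*np.sin(e)
dx=0;dz=0
for i in range(1,18):
    a=round(-(z[i]-z[0]))-dx; b=round(x[i]-x[0])-dz; dx+=a; dz+=b
    print(a,b,'0 0 0 0 0;',end='\n' if i%6==0 else ' ')
E
```

```text
clock: 26.9
position: [0.4008, 0.2512, 0.1056]
ee_rot: [0.492, 0.509, -0.489, 0.51]
ft_force: [6.6, 0.1, -5.3]
grip_width: 0.122
[0.40077697 0.25120578 0.10565029] [ 8.44865352  0.69310254 -4.64604895] 0.12196089470072044
-8 8 0 0 0 0 0; -7 9 0 0 0 0 0; -6 9 0 0 0 0 0; -5 10 0 0 0 0 0; -4 10 0 0 0 0 0; -3 11 0 0 0 0 0;
-2 11 0 0 0 0 0; -1 11 0 0 0 0 0; 0 12 0 0 0 0 0; 1 11 0 0 0 0 0; 3 11 0 0 0 0 0; 4 10 0 0 0 0 0;
4 10 0 0 0 0 0; 6 10 0 0 0 0 0; 6 9 0 0 0 0 0; 8 9 0 0 0 0 0; 8 7 0 0 0 0 0;
```

View pics/s23z.png

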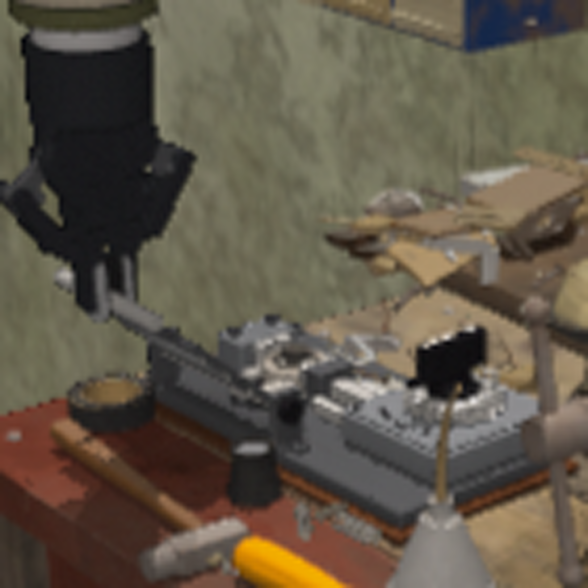

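```bash
python3 -m handwheel '-8 10 0 0 0 0 0; -7 9 0 0 0 0 0; -6 9 0 0 0 0 0; -5 10 0 0 0 0 0; -4 10 0 0 0 0 0; -3 11 0 0 0 0 0'; python3 -m handwheel '-2 11 0 0 0 0 0; -1 11 0 0 0 0 0; 0 12 0 0 0 0 0; 1 11 0 0 0 0 0; 3 11 0 0 0 0 0; 4 10 0 0 0 0 0'; python3 -m handwheel '4 10 0 0 0 0 0; 6 10 0 0 0 0 0; 6 9 0 0 0 0 0; 8 9 0 0 0 0 0; 8 7 0 0 0 0 0; 0 0 0 0 0 0 0;  0 0 0 0 0 0 0'
```

```text
clock: 27.55
position: [0.4577, 0.2541, 0.1396]
ee_rot: [0.49, 0.511, -0.49, 0.509]
ft_force: [-7.4, -1.3, 9.5]
grip_width: 0.124
clock: 28.15
position: [0.5251, 0.2567, 0.1338]
ee_rot: [0.491, 0.51, -0.489, 0.51]
ft_force: [-2.3, 2.8, 4.6]
grip_width: 0.122
clock: 28.85
position: [0.569, 0.2582, 0.0995]
ee_rot: [0.49, 0.51, -0.49, 0.51]
ft_force: [0.5, 4.5, -2.6]
grip_width: 0.124
```

```bash
python3 -m handwheel '2 2 0 0 0 0 0; 2 2 0 0 0 0 0; 1 0 0 0 0 0 0; 0 0 0 0 0 0 0'; python3 - <<'E'
from h import *
s=snap('scene','s24.png'); o=manip.get_obs(); print(o['position'],o['ft_force'],o['grip_width'])
cv2.imwrite('pics/s24z.png',cv2.resize(s['color'][100:240,150:290],None,fx=4.2,fy=4.2,interpolation=2))
E
```

```text
clock: 29.25
position: [0.5695, 0.2584, 0.0985]
ee_rot: [0.489, 0.512, -0.491, 0.508]
ft_force: [-34.1, -5.7, 46.0]
grip_width: 0.117
[0.56951254 0.25838604 0.09851775] [-34.05184985  -5.28516392  45.80633624] 0.12115413812846246
```

View pics/s24z.png

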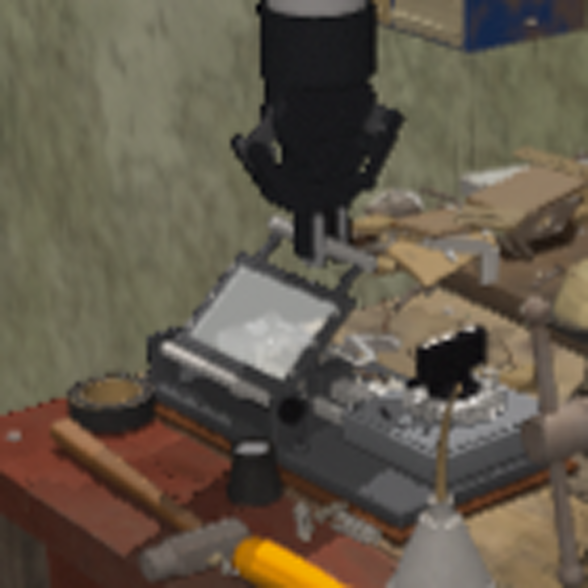

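```bash
python3 -m handwheel '-2 -2 0 0 0 0 0; -1 0 0 0 0 0 0; 0 0 0 0 0 0 0'; python3 -m handwheel '0 0 0 0 0 0 28; 0 0 0 0 0 0 30; 0 0 0 0 0 0 30; -5 0 0 0 0 0 30; -20 0 0 0 0 0 30; -40 0 0 0 0 0 36; -40 0 0 0 0 0 36; 0 0 0 0 0 0 36'; python3 plan.py .38 .30 .26 2.2 8 40
```

```text
clock: 29.6
position: [0.5691, 0.2583, 0.099]
ee_rot: [0.489, 0.511, -0.49, 0.509]
ft_force: [-12.8, 1.6, 15.5]
grip_width: 0.12
clock: 30.4
position: [0.5734, 0.2583, 0.2096]
ee_rot: [0.493, 0.509, -0.487, 0.51]
ft_force: [0.4, -0.4, -0.1]
grip_width: 0.422
-6 -24 -6 -0 -0.001 -0.001 40; -7 -24 -6 -0 -0 -0.001 40; -6 -24 -6 -0 -0.001 -0.001 40; -7 -24 -7 -0 -0 -0.001 40; -6 -24 -6 -0 -0.001 -0.001 40; -7 -24 -6 -0 -0 -0.001 40; -6 -23 -6 -0 -0.001 -0.001 40; -6 -24 -6 -0 -0 -0.001 40
end [0.3805 0.2998 0.2598] t 30.4 rot total [-0.    -0.004 -0.008]
```

```bash
python3 -m handwheel '-6 -24 -8 0 0 0 40; -6 -24 -8 0 0 0 40; -6 -24 -15 0 0 0 40; -6 -24 -20 0 0 0 40; -6 -24 -25 0 0 0 40; -6 -24 -30 0 0 0 40; -6 -24 -30 0 0 0 40; -6 -24 -30 0 0 0 40'; python3 -m handwheel '0 -10 -30 0 0 0 40; 0 -10 -30 0 0 0 40; 0 0 0 0 0 0 40';  python3 - <<'E'
from h import *
c=snap('top','t25.png'); s=snap('scene','s25.png'); o=manip.get_obs(); print(o['position'],o['joint_pos'].round(2))
cv2.imwrite('pics/t25z.png',cv2.resize(c['color'][155:235,112:248],None,fx=5.8,fy=5.8,interpolation=2))
cv2.imwrite('pics/s25z.png',cv2.resize(s['color'][130:320,180:400],None,fx=3.6,fy=3.1,interpolation=2))
W=cloud(c); X,Y,Z=[W[...,i] for i in range(3)]
m=(Z>.085)&(Z<.1)&(X>.52)&(X<.6)&(Y>.06)&(Y<.16); p=W[m]; mu=p.mean(0); w,v=np.linalg.eigh(np.cov(p[:,:2].T)); d=v[:,1]; print('knob',len(p),mu,np.degrees(np.arctan2(d[1],d[0])))
m=(Z>.104)&(Z<.125)&(X>.54)&(X<.6)&(Y>.18)&(Y<.33); p=W[m]; print('bar',len(p),p.mean(0),np.percentile(p[:,0],[5,50,95]))
E
```

```text
clock: 31.2
position: [0.3714, 0.417, 0.2517]
ee_rot: [0.49, 0.51, -0.49, 0.51]
ft_force: [0.3, -0.7, -0.1]
grip_width: 0.468
clock: 31.5
position: [0.3467, 0.4792, 0.2505]
ee_rot: [0.488, 0.512, -0.489, 0.511]
ft_force: [-0.6, -0.6, -0.5]
grip_width: 0.468
[0.34989309 0.47542149 0.25088314] [-1.27  0.25  0.31  1.54 -0.08  1.36 -0.91]
knob 122 [0.56348508 0.11604218 0.08856632] -175.98307446456576
bar 282 [0.56560887 0.25540342 0.11386767] [0.55936593 0.56524567 0.57195889]
```

View pics/t25z.png

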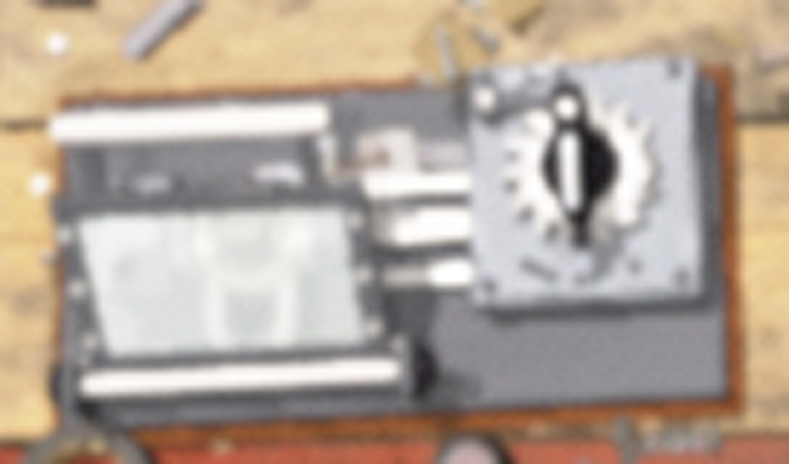

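View pics/s25z.png

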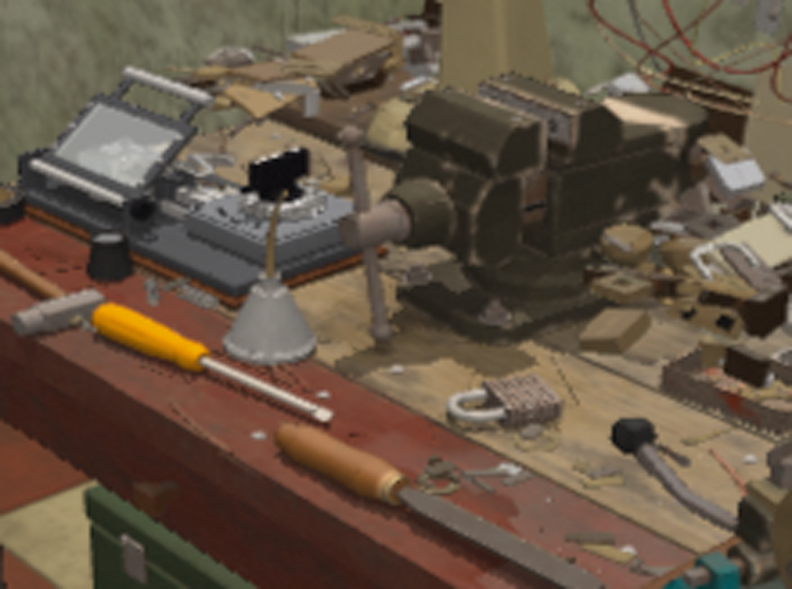

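```bash
python3 -c "
from workcell import manip, cams, hand_in
print(manip.get_obs()['joint_velocities'].round(3)); print(hand_in())"
```

```text
[ 0.019 -0.019  0.028  0.014  0.005  0.002  0.002]
the job is handed in; nothing more can be done
None
```

The padlock is clamped in the jig with the knob at the two-dot mark and the guard shut over it. I handed the job in at about 31.6 s on the robot's clock.

What I did, in order:
1. **Guard down:** I gripped the pull bar and swung the guard forward to about its open stop.
2. **Padlock in:** I took the dial padlock by its shackle, laid it flat between the V jaws with the shackle towards the front, and let go.
3. **Knob wound:** I turned the knob clockwise about 1.03 rad from the first tooth, roughly 0.13 rad past the two dots. I then eased back and released so the pawl could catch it.
4. **Guard up:** I swung the guard back until it met its stop, which read 57 N at the fingers. Then I eased off, opened the gripper and moved clear.

Last checks:
- **Knob:** the top camera shows the pointer at 184°. Straight to the front is about 182° by my estimate of the jig's angle, so it agrees within measurement error. From the side camera I had measured 180.5° earlier. It was still at 184° at the end, so the pawl is holding.
- **Padlock:** it shows in contact with both jaws, both before the guard was shut and through the clear plate afterwards.
- **Guard:** the bar is back within 0.3 mm of where it stood when shut at the start.
- **Rest of the bench:** the other padlock, oiler and screwdriver look unmoved in the final picture.

Two things I could not confirm directly:
- **Pawl:** the networks did not find it in the one later picture I asked about, so "dropped in" is inferred from the knob holding its angle.
- **Sliding jaw:** before clamping, the depth images showed two small prongs on it that did not fit the stated free play. I set the padlock about 2.5 mm nearer the fixed jaw to stay clear of them and felt no contact on the way down.

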